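# Lock the chip samples away and hang up the key

### The arm

A 6-joint arm with a two-finger parallel gripper is mounted at the origin on a cart in front of the work surface, level with it; the furniture and walls round the work are solid. World frame = base frame: x ahead of the robot, y to its left, z up, the work surface at z = 0. Lengths are in mm, angles in degrees, forces in N, time in s.
With the tool pointing down it reaches from about 300 to 850 mm from the base axis. Payload 4.2 kg.
Tool frame: the origin (TCP) lies on the centre line of the jaws, within the pads' length; the fingertips stand env.nose_length ahead of it and the grasp point (between the pads) lies 2 mm behind it (env.nose_length is the distance from the TCP to the fingertips, in mm); z points along the fingers, y is the direction in which the jaws open and shut (so a half turn about z gives the same grasp; the last joint's range is limited). The gripper opens to 91 mm and grips with 3 to 60 N. Pads are 32 mm wide; open, the fingers measure 118 mm over their backs; the gripper's body (76 mm by 178 mm) begins 60 mm behind the grasp point.
Start: joints at [73.912, 18.312, 89.639, -0, 72.044, -1.146], TCP at [148.267, 555.57, 230.976] pointing down, gripper open.
Joint ranges: [-177.97, 177.97], [-48.28, 115.42], [12.27, 149.76], [-77.06, 257.06], [2.81, 150.46], [-146.56, 146.56]. Speed limits (degrees/s): [147.25, 147.25, 180, 180, 180, 180].

### API

Orientations are given as [roll, pitch, yaw] about the fixed x, y, z axes, in that order (R = Rz(yaw) Ry(pitch) Rx(roll)).
In Python, from workcell import env gives the robot as it stands. The module is installed in compiled form; this text tells all that it offers.
- The arm moves only by the tool jog_arm, never from a script. Its argument "deltas" is a list that holds one entry, the list of rows, each a list of 5 numbers: the shift along the tool's x, y, z in m, then the turn about the tool's z in degrees, then the finger opening in m, from 0 to 0.0912. A call has 1 to 20 rows; each row is the pose to reach, as a shift and turn from the pose commanded when the call began, along the tool's axes at that moment; what a row does not reach only later rows make up. A row lasts 1/12 s, in which the tool goes at most 41.7 mm and 7.16 degrees, less where a joint would pass 70% of its speed; a pose out of reach is approached as far as the arm can. A call with a gripper value outside its range is refused whole. The fingers move at their own pace and stop on an object; "grip_force" is the grip in N (left out, the last holds). Time passes only in rows, so rows that repeat a pose let the fingers close. It gives the time, the measured TCP pose, the force and the opening at its end, in the units of the state.
- env.state(): the state, without advancing time (a new reading comes with each control period).
- env.grab_frame(name): name is "scene" or "top" or "wrist"; returns the picture (384x512x3 uint8, red, green, blue); there is no depth.
- env.camera_params(name): a dict with "fx", "fy", "cx", "cy" (pixels), "xyz" and "orientation" of the camera in the world. Camera axes: x right, y down, z forward; pixel columns grow to the right and rows downward; lengths in mm; the calibration is good to about 2 mm. A picture is of the moment at which its call begins: read the wrist's pose just before it. camera_params takes no time and is no camera call; for the wrist camera it gives the pose at the moment of the call.
- env.job_done(): hands the job in, once; it reports no verdict.
Trained networks look in the newest picture that a camera, given by its name, has taken for a name from the list of things; names that differ only in an ending like _2 or _b are one class to them, and where a whole thing is asked for, a point or a joint stands for the part that bears it (a point fixed in the world has none). Each returns a list of dicts, best first, with "conf" (0 to 1); they miss things now and then, are a little off and sometimes report something else, mostly with a low value. They report only what shows in the picture. A call takes as long as a camera call. They do not tell look-alikes from the thing itself.
- env.look_for(camera, label): "xyz" ([x, y, z] in mm, in world coordinates, good to about 4 mm: the middle of the surface that is visible of it).
The state is a dict: "time_s": time; "qpos": joint angles; "qvel": joint speeds; "effort": joint torques, N m; "ee_pos": TCP position; "ee_rot": TCP orientation; "force": force on the tool from outside, world axes, zero at the start; "torque": the same for the moment, N m; "gripper_width": finger opening in mm.
Only numpy, scipy, OpenCV 4.12 (cv2) and the standard library are available. Lean on these libraries where they do the work, as an engineer would, in place of code of your own. Each camera call takes 0.05 s, during which the arm holds its last target.

### The job

Put every chip sample on the counter (gel boxes, gel card, petri dish) into the blue case and shut its lid fully. Then lock it: the red key stands loose in the keyhole, so feel for the hidden keyway by gently pressing and turning it back and forth until it sinks all the way in, and turn it clockwise to the stop. Pull the key out and hang it by its eye on the hook in front of the yellow tag, leaving the tag hanging and the other things on the counter where they stand.

Things in the scene. Friction and masses are not known exactly. Their poses are not given: they have to be found in the camera images.
- case: blue open-topped metal case fixed to the counter, 115 (x) x 295 (y) x 48 mm high, walls and floor 5 mm; origin at the centre of its underside, x axis points away from the robot to the lid hinge. Takes the samples in one layer in a row along y. Square steel lock tower, 36x36 mm, 76 mm high, in front of it (axis at x = -85.5 mm, y = 0 in its frame)
- keyhole (a point): centre of the tower's top, 76 mm up, mouth of the round vertical keyhole (21 mm wide, 26 mm deep). Axes as the case's
- plug (a point): on the lock's axis 48 mm up, fixed in the case: top, at rest, of a hidden plug with a cross-shaped keyway (slots 7 mm wide). It gives by up to 4 mm on a spring (1 N/mm) while the key does not fit. Keyway angle unknown (not this point's), differs each start, repeats every 90 degrees; nearest fit 18 to 50 degrees from the key as found, either way; the key drops in within 6 degrees
- lid (a joint): lid, flat blue panel 115x295x8 mm, hinged along the case's far top edge (case x = +57.5, z = 48 mm; axis along y). 0 = shut, top face 56 mm above the counter; grows as it opens; found open at 1.6 to 1.85 rad, stop at 1.9. A stiff hinge (0.12 N m) keeps it where it is left; push its free edge over from behind and press it down
- cam (a joint): brass cam finger (45 mm from the lock's axis to its end, 62 mm above the counter) on the tower; turns with the key once the key has sunk in. 0 = unlocked, pointing left; 1.2 rad = locked, at the stop, pointing over the lid. Turns clockwise seen from above, against 0.08 N m of friction, stays where left
- key: red key upright in the keyhole; origin at its lower end, z up. Cross bit (fins 18x5 mm along x and y) 0 to 12 mm, round shank 19 mm thick 12 to 42 mm, bow 42 to 86 mm: frame 36 mm wide (y), 12 thick (x), eye 24 wide (y), z 48 to 78 mm, open along x. Grip the bow across its 36 mm. Origin 48 mm above the counter on the plug, 36 mm when sunk in. 60 g; found within 5 degrees of the case's yaw
- key_eye (a point): middle of the upper inner edge of the eye in the key's bow (78 mm above the key's origin); this edge rests on the hook
- hook: fixed hook stand; origin at the centre of its foot (100 mm disc). A round peg 7 mm thick runs level from the post along the stand's -x axis for 95 mm, axis 150 mm above the counter; its end turns up to x = -103 mm, top at 163.5 mm. Post 10 mm thick, 155 mm high. The tag hangs near the post; the outer part is free
- tag: yellow plastic tag, 5 mm thick (x), 36 mm wide (y), 60 mm tall, hanging on the peg 18 to 26 mm from the post's axis by an eye 24x24 mm; origin at the middle of its lower edge, z up
- tag_eye (a point): middle of the upper inner edge of the tag's eye (52 mm above the tag's origin), resting on the peg
- gelbox_1: chip sample: flat clear-lidded gel box, black base, 57 (x) x 52 (y) x 12 mm, lid stays shut; may be absent. Origin at the centre of its underside
- gelbox_2: chip sample: a second such gel box, 57 (x) x 52 (y) x 12 mm; may be absent. Origin at the centre of its underside
- dish: chip sample: closed clear petri dish with chips, 55 mm across at the grip (59 over the rim), 14 mm tall; may be absent. Origin at the centre of its underside
- card: chip sample: black and orange gel card lying flat, 48 (x) x 36 (y) x 5 mm; may be absent. Origin at the centre of its underside
- bottle: small plastic dropper bottle with a red cap, 40 mm across, 95 mm tall, standing. A bystander. Origin at the centre of its underside
- screws: round aluminium pot of screws, 48 mm across, 21 mm tall. A bystander. Origin at the centre of its underside
- mount: small mirror mount on a pedestal, 49x44x80 mm, black square head. A bystander. Origin at the centre of its underside
Things that resemble listed ones, but are neither listed nor needed, are in the scene too. Of the things shaped like the tag, the yellow one is meant.

How it is judged (in metres and radians):
On the way, in this order (a step that is already met when the one before it is completed fails the run):
1. every sample is in the case and the lid is shut (x of gelbox_1 in the frame of case between -0.055 and 0.055 m and y of gelbox_1 in the frame of case between -0.145 and 0.145 m and z of gelbox_1 in the frame of case between -0.01 and 0.035 m and x of gelbox_2 in the frame of case between -0.055 and 0.055 m and y of gelbox_2 in the frame of case between -0.145 and 0.145 m and z of gelbox_2 in the frame of case between -0.01 and 0.035 m and x of dish in the frame of case between -0.055 and 0.055 m and y of dish in the frame of case between -0.145 and 0.145 m and z of dish in the frame of case between -0.01 and 0.035 m and x of card in the frame of case between -0.055 and 0.055 m and y of card in the frame of case between -0.145 and 0.145 m and z of card in the frame of case between -0.01 and 0.035 m and value of joint lid below 0.06 rad), for 0.2 s.
2. the key has sunk fully into the hidden keyway while the cam is still unlocked (z of key in the frame of case between 0.02 and 0.0405 m and x of key in the frame of case between -0.0905 and -0.0805 m and y of key in the frame of case between -0.005 and 0.005 m and value of joint lid below 0.06 rad and value of joint cam below 0.4 rad), for 0.2 s.
3. the key, still in the keyway, has turned the cam to the locked stop (z of key in the frame of case between 0.02 and 0.0405 m and value of joint lid below 0.06 rad and value of joint cam above 1.1 rad), for 0.2 s.
At the end, for the whole second after the job is handed in: All samples present lie inside the case, the lid is shut (under 0.06 rad), the cam is locked (over 1.05 rad), the key hangs upright and at rest by its eye on the peg (eye 147 to 162 mm above the foot, 30 to 100 mm from the post), and the tag still hangs there (all of step 1 and value of joint cam above 1.05 rad and x of key_eye in the frame of hook between -0.1 and 0 m and y of key_eye in the frame of hook between -0.015 and 0.015 m and z of key_eye in the frame of hook between 0.147 and 0.162 m and angle between each of key, tag's own z axis and vertical below 0.4 rad and x of tag_eye in the frame of hook between -0.1 and 0 m and y of tag_eye in the frame of hook between -0.015 and 0.015 m and z of tag_eye in the frame of hook between 0.147 and 0.162 m and linear speed of each of key, tag below 0.05 m/s and horizontal distance between key_eye and hook above 0.03 m); the robot touches nothing.
It fails at once if the tag is dislodged from the hook (z of tag_eye in the frame of hook below 0.135 m).
It fails at once if the key is forced into the lock with more than 40 N before it has sunk into the keyway (contact force between key and case above 40 N and z of key in the frame of case above 0.0425 m).
It fails at once if a bystander (bottle, screw pot or mirror mount) is moved more than 40 mm (distance of any of bottle, screws, mount from where it was at the start of the episode above 0.04 m).
Of gelbox_1, gelbox_2, dish, card only 2 to 3 are there at a start; the rules pass over those that are not, and their reading is None.
At some moment in a run one of gelbox_1, gelbox_2, dish, card may be knocked a few centimetres aside while the robot is not near it.
It also fails if it takes over 192 s, if anything falls off the work surface, if the arm or the gripper's body presses on something with over 40 N, if the wrist force passes 120 N, or if a joint passes its speed limit or range.

## Working session

There is one attempt and no reset: what is moved stays moved. The work goes in short steps, Python scripts to look and compute and a tool call to move; the robot and the scene stay as the last step left them, time stands still between calls to the robot, and variables do not carry over. Pictures are saved under pics/ and viewed, and the job is handed in when it is done.

Besides the shell and the picture viewer there is one more tool, called after "Request:" as name(argument=value, ...), one argument or row to a line, values as JSON. jog_arm: Moves the arm, as the interface text tells. Its arguments: {"type":"object","properties":{"deltas":{"type":"array"},"grip_force":{"type":"number"}},"required":["deltas"]}

```bash
ls; mkdir -p pics
python3 - <<'E'
from workcell import env
import cv2
s=env.state();print(s, env.nose_length)
for n in ("scene","top","wrist"):
    f=env.grab_frame(n);cv2.imwrite(f"pics/a_{n}.png",f[:,:,::-1]);print(n,env.camera_params(n))
E
```

```text
pics
{'time_s': 0.0, 'qpos': array([ 7.39132332e+01,  1.83490899e+01,  8.97049303e+01, -1.32026483e-03,
        7.20406063e+01, -1.14522847e+00]), 'qvel': array([0.10677407, 0.07379638, 0.06204347, 0.01652267, 0.01596938,
       0.07365759]), 'effort': array([ 2.55946379e-04, -4.12468278e+01, -2.31968558e+01,  7.27141974e-02,
        4.58218670e-02, -1.27844787e-04]), 'ee_pos': array([148.12874484, 555.12644657, 230.15579992]), 'ee_rot': array([-1.79905367e+02, -6.36258233e-04,  1.65058869e+02]), 'force': array([ 0.33755128,  0.50372052, -0.14457062]), 'torque': array([-0.05674437, -0.03477948, -0.01999665]), 'gripper_width': 91.21449258512301} 17.0
scene {'fx': 352.9835003335693, 'fy': 352.9835003335693, 'cx': 263.1864433172444, 'cy': 191.4058951534059, 'xyz': array([  63.50787836, -555.28843674,  726.89223834]), 'orientation': array([-132.09074597,   -0.23853181,  -43.94567349])}
top {'fx': 439.8973017631944, 'fy': 439.8973017631944, 'cx': 254.14822377030754, 'cy': 197.11159248862094, 'xyz': array([ 408.40445567,  -30.76626439, 1424.73049207]), 'orientation': array([-173.58643504,   -0.85628511,  -90.31185969])}
wrist {'fx': 291.3571179720821, 'fy': 291.3571179720821, 'cx': 256.2392312026488, 'cy': 193.63663126614, 'xyz': array([ 82.83033612, 572.27374553, 384.94968938]), 'orientation': array([1.65982605e+02, 1.29332689e-01, 7.51695752e+01])}
```

View pics/a_scene.png

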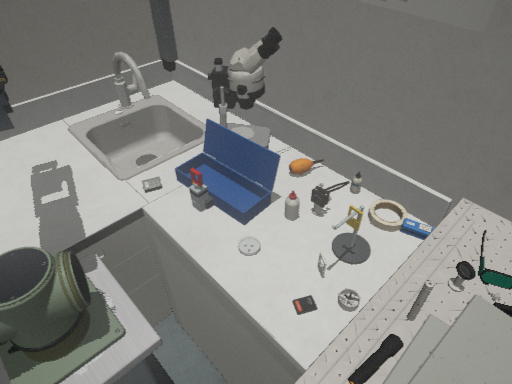

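View pics/a_top.png

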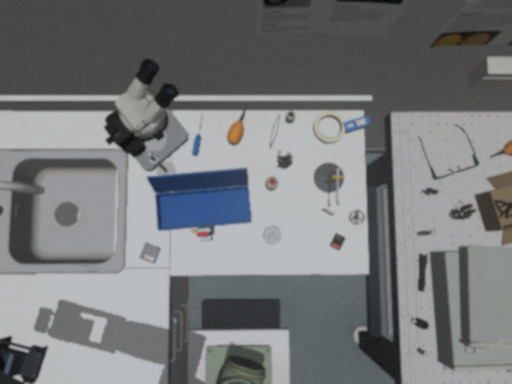

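View pics/a_wrist.png

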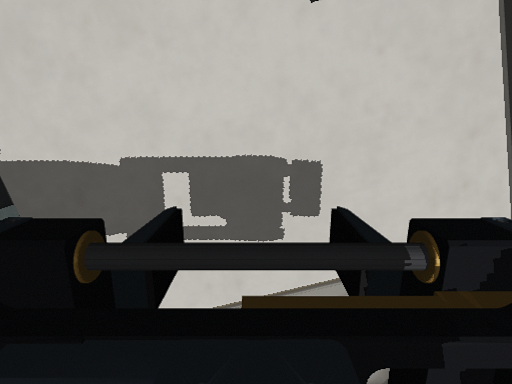

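Run:
```python
from workcell import env
for c in("top","scene"):
  for l in ["case","key","lid","hook","tag","gelbox_1","dish","card","bottle","screws","mount","keyhole","key_eye","tag_eye"]:
    try: r=env.look_for(c,l)
    except Exception as e: print(l,e);continue
    print(c,l,[(round(d['conf'],2),[round(float(v)) for v in d['xyz']]) for d in r])
```

```text
top case [(0.88, [561, 110, 2])]
top key []
top lid [(0.56, [608, 114, 116])]
top hook [(0.59, [629, -288, 9])]
top tag [(0.62, [516, -292, 31]), (0.28, [608, 114, 113]), (0.15, [448, -106, 17])]
top gelbox_1 [(0.77, [394, 282, 11]), (0.72, [629, -290, 8])]
top dish [(0.81, [447, -105, 15]), (0.47, [445, 100, 132])]
top card [(0.49, [422, -319, 4]), (0.38, [562, 113, 0])]
top bottle [(0.59, [605, -111, 66])]
top screws [(0.61, [500, -378, 12])]
top mount [(0.74, [608, 112, 114]), (0.69, [677, -146, 76])]
top keyhole [(0.67, [558, 113, 8])]
top key_eye [(0.51, [449, 99, 134])]
top tag_eye [(0.52, [500, -379, 15]), (0.39, [517, -288, 25])]
scene case [(0.98, [589, 89, 46])]
scene key [(0.48, [445, 97, 110])]
scene lid []
scene hook [(0.56, [626, -295, 9])]
scene tag [(0.47, [610, -301, 127])]
scene gelbox_1 [(0.6, [391, 272, 9])]
scene dish [(0.85, [441, -113, 12]), (0.16, [615, -301, 130])]
scene card [(0.56, [422, -322, 10])]
scene bottle [(0.67, [603, -119, 54])]
scene screws [(0.81, [498, -385, 16])]
scene mount [(0.87, [668, -154, 62]), (0.36, [584, 87, 48])]
scene keyhole [(0.94, [584, 89, 48])]
scene key_eye [(0.55, [424, -322, 8]), (0.53, [448, 98, 109])]
scene tag_eye [(0.64, [610, -302, 129]), (0.46, [521, -291, 23])]
```

```bash
cat > h.py <<'E'
from workcell import env
import numpy as np, cv2
from scipy.spatial.transform import Rotation as R
def cam(n):
    p=env.camera_params(n); return p, R.from_euler('xyz',p['orientation'],degrees=True).as_matrix()
def pix2plane(n,uv,z,pc=None):
    p,M=pc or cam(n); uv=np.atleast_2d(np.array(uv,float))
    d=np.c_[(uv[:,0]-p['cx'])/p['fx'],(uv[:,1]-p['cy'])/p['fy'],np.ones(len(uv))]@M.T
    t=(z-p['xyz'][2])/d[:,2]; return p['xyz']+d*t[:,None]
def proj(n,P,pc=None):
    p,M=pc or cam(n); q=(np.atleast_2d(np.array(P,float))-p['xyz'])@M
    return np.c_[q[:,0]/q[:,2]*p['fx']+p['cx'],q[:,1]/q[:,2]*p['fy']+p['cy']]
def crop(img,x0,y0,x1,y1,f,name):
    c=img[y0:y1,x0:x1]; cv2.imwrite(name,cv2.resize(c,None,fx=f,fy=f,interpolation=cv2.INTER_CUBIC))
def tri(n1,uv1,n2,uv2):
    L=[]
    for n,uv in((n1,uv1),(n2,uv2)):
        p,M=cam(n); d=M@np.array([(uv[0]-p['cx'])/p['fx'],(uv[1]-p['cy'])/p['fy'],1]); L.append((p['xyz'],d/np.linalg.norm(d)))
    A=sum(np.eye(3)-np.outer(d,d) for _,d in L); b=sum((np.eye(3)-np.outer(d,d))@o for o,d in L)
    x=np.linalg.solve(A,b); return x,[np.linalg.norm(np.cross(d,x-o)) for o,d in L]
E
python3 - <<'E'
import cv2
from h import crop
s=cv2.imread('pics/a_scene.png');t=cv2.imread('pics/a_top.png')
crop(s,120,110,290,230,4.5,'pics/b1.png')
crop(s,230,150,440,320,3.7,'pics/b2.png')
crop(t,130,150,270,270,5,'pics/b3.png')
crop(t,250,100,390,260,3.7,'pics/b4.png')
E
```

```text
(no output)
```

View pics/b1.png

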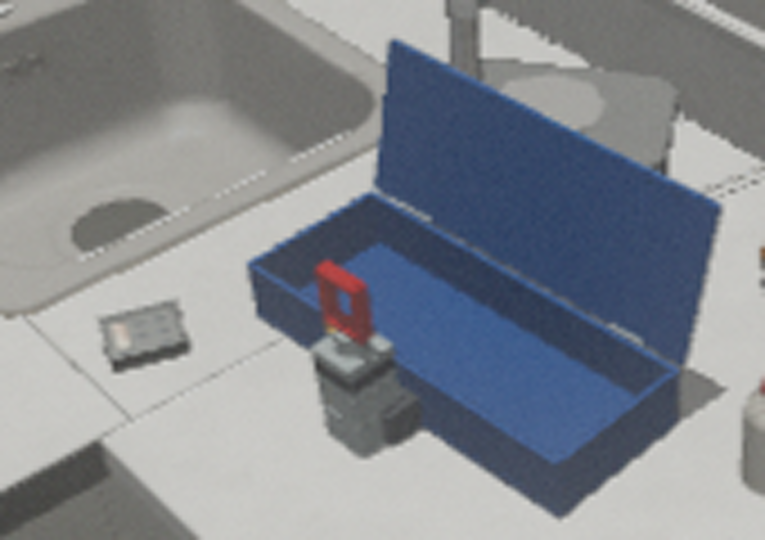

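View pics/b2.png

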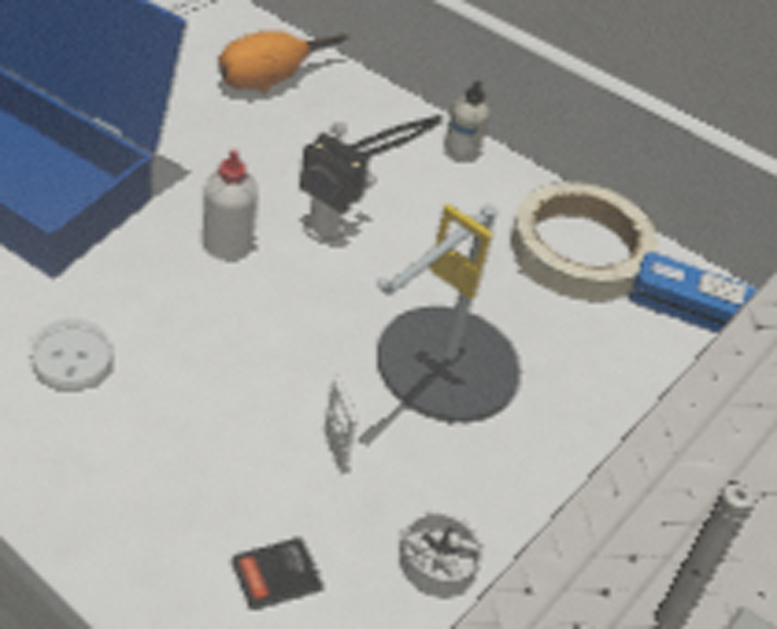

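View pics/b3.png

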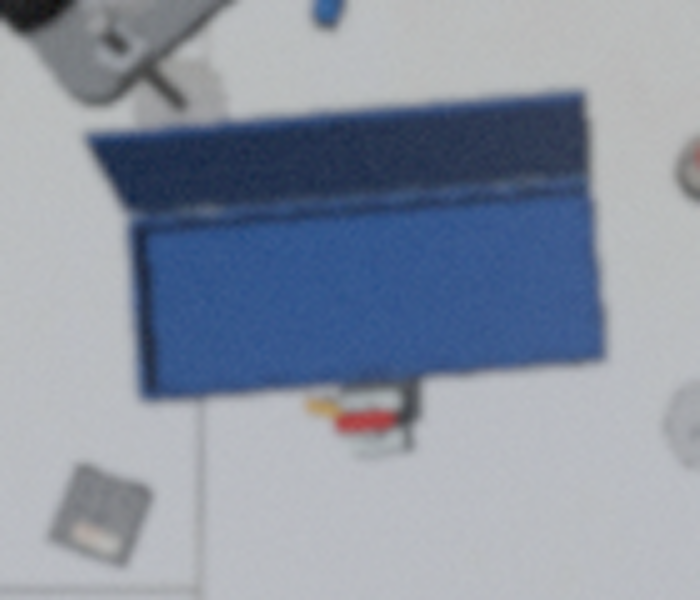

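View pics/b4.png

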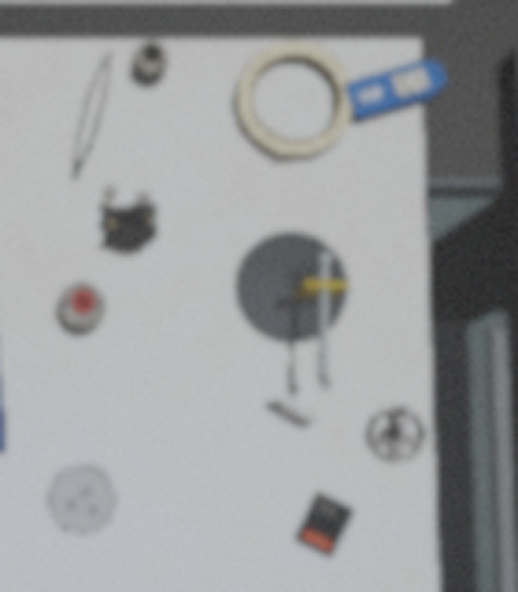

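Run:
```python
from h import *
from scipy.optimize import least_squares
C=[("top",(159,230),(-57.5,147.5,48)),("top",(251,221.8),(-57.5,-147.5,48)),("top",(156.2,194.5),(57.5,147.5,48)),
("scene",(175.6,168.9),(-57.5,147.5,48)),("scene",(244.4,224.4),(-57.5,-147.5,0)),("scene",(202.7,153.3),(57.5,147.5,48)),("scene",(271.5,192.7),(57.5,-147.5,48)),("scene",(177.3,180.7),(-57.5,147.5,0))]
pcs={n:cam(n) for n in("top","scene")}
def w(p,P):
    c,s=np.cos(p[2]),np.sin(p[2]); return np.array([p[0]+c*P[0]-s*P[1],p[1]+s*P[0]+c*P[1],P[2]])
def res(p,dets=C): return np.concatenate([(proj(n,w(p,P),pcs[n])[0]-uv) for n,uv,P in C])
r=least_squares(res,[560,110,0]);p=r.x
print('case',p[:2],np.degrees(p[2]));print(r.fun.reshape(-1,2).round(1))
print('tower',w(p,(-85.5,0,76)))
# lid angle
for a in(1.6,1.7,1.8,1.85):
    for y in(147.5,-147.5):
        P=w(p,(57.5-115*np.cos(a),y,48+115*np.sin(a)))
        print(a,y,P.round(),proj('top',P)[0].round(1),proj('scene',P)[0].round(1))
# hook
print('hook foot',pix2plane('top',(328.5,178),0), pix2plane('scene',(351,247.5),0))
# peg tip (up end) top (337,203) scene (230+388/3.7,150+285/3.7)
print('tip',tri('top',(250+324/3.7,100+386/3.7),'scene',(230+386/3.7,150+285/3.7)))
print('posttop',tri('top',(250+324/3.7,100+258/3.7),'scene',(230+487/3.7,150+212/3.7)))
print('shadowcheck')
# samples
print('gel',[pix2plane('top',(130+x/5,150+y/5),12).round() for x,y in((80,465),(152,490),(125,565),(50,540))])
print('card',[pix2plane('top',(250+x/3.7,100+y/3.7),5)[0].round() for x,y in((317,493),(351,511),(331,554),(297,536))])
print('dish',pix2plane('top',(250+82/3.7,100+499/3.7),14), pix2plane('scene',(230+72/3.7,150+352/3.7),14))
```

```text
case [531.45079879 105.56952025] 4.992258974248804
[[-0.9 -0.1]
 [ 1.4 -0.5]
 [-0.6 -1.1]
 [-1.1 -0.1]
 [ 0.3  1.9]
 [-0.1 -0.9]
 [ 0.2 -0.2]
 [-0.4  0. ]]
tower [446.27514609  98.12921195  76.        ]
1.6 147.5 [579. 258. 163.] [147.2 187.5] [199.2 121.2]
1.6 -147.5 [605. -36. 163.] [249.1 178.4] [273.4 159.7]
1.7 147.5 [591. 259. 162.] [147.  183.6] [202.1 120. ]
1.7 -147.5 [616. -35. 162.] [248.7 174.5] [276.2 158.1]
1.8 147.5 [602. 260. 160.] [146.9 179.9] [204.9 119.1]
1.8 -147.5 [628. -34. 160.] [248.4 170.8] [278.8 156.8]
1.85 147.5 [607. 260. 159.] [146.9 178. ] [206.3 118.8]
1.85 -147.5 [633. -34. 159.] [248.2 169. ] [280.1 156.3]
hook foot [[ 630.6912361  -297.46735527    0.        ]] [[ 638.36453525 -294.25816263    0.        ]]
tip (array([ 529.64498393, -293.08041407,  161.26015498]), [np.float64(1.7898892471165977), np.float64(1.789889247116616)])
posttop (array([ 631.50270761, -296.38554585,  153.86344917]), [np.float64(0.5269531974460833), np.float64(0.5269531974460713)])
shadowcheck
gel [array([[421., 292.,  12.]]), array([[405., 246.,  12.]]), array([[358., 263.,  12.]]), array([[374., 310.,  12.]])]
card [array([ 450., -315.,    5.]), array([ 434., -345.,    5.]), array([ 397., -326.,    5.]), array([ 412., -297.,    5.])]
dish [[ 445.14792862 -109.67860926   14.        ]] [[ 444.36079305 -113.43829978   14.        ]]
```

```bash
cat > plan.py <<'E'
import sys; from h import *
# usage: plan.py x y z yaw ...  (multiples of 4) -> deltas from current measured pose
a=list(map(float,sys.argv[1:])); s=env.state(); p=s['ee_pos']; M=R.from_euler('xyz',s['ee_rot'],degrees=True).as_matrix()
yaw=s['ee_rot'][2]
M=R.from_euler('xyz',[180,0,yaw],degrees=True).as_matrix()
print('t',round(s['time_s'],2),'pos',p.round(1),'rot',s['ee_rot'].round(1),'w',round(s['gripper_width'],1),'F',s['force'].round(1))
for i in range(0,len(a),4):
    d=M.T@(np.array(a[i:i+3])-p); t=-((a[i+3]-yaw+180)%360-180)
    print((d/1000).round(4).tolist(),round(t,1))
E
python3 plan.py 390 278 120 159 390 278 19 159
```

```text
t 1.55 pos [148.3 555.6 231. ] rot [180.   -0.  165.1] w 91.4 F [-0.7  0.7 -0.1]
[-0.3051, -0.2058, 0.111] 6.1
[-0.3051, -0.2058, 0.212] 6.1
```

Request:
jog_arm(
  deltas=[
    [[-0.03,-0.02,0.011,3,0.091],[-0.065,-0.044,0.024,6,0.091],[-0.1,-0.067,0.036,6,0.091],[-0.135,-0.09,0.049,6,0.091],[-0.17,-0.114,0.062,6,0.091],[-0.205,-0.138,0.075,6,0.091],[-0.24,-0.162,0.087,6,0.091],[-0.275,-0.186,0.1,6,0.091],[-0.305,-0.206,0.111,6,0.091],[-0.305,-0.206,0.111,6,0.091],[-0.305,-0.206,0.111,6,0.091]],
  ],
)

```text
time_s: 2.47
ee_pos: [391.1, 275.3, 119.0]
ee_rot: [-179.9, -0.0, 158.8]
force: [-0.2, 0.6, -0.5]
gripper_width: 91.1
```

```bash
python3 plan.py 390 278 19 159
python3 - <<'E'
from h import *
p=cam('wrist');f=env.grab_frame('wrist');cv2.imwrite('pics/c1.png',f[:,:,::-1])
print(env.look_for('wrist','gelbox_1')); print(proj('wrist',[390,278,12],p))
E
```

```text
t 2.47 pos [391.1 275.3 119. ] rot [-179.9   -0.   158.8] w 91.1 F [-0.2  0.6 -0.5]
[0.002, 0.0021, 0.1] -0.2
[{'xyz': [392.4, 282.3, 12.4], 'conf': 0.71}]
[[259.46193234 193.78847795]]
```

View pics/c1.png

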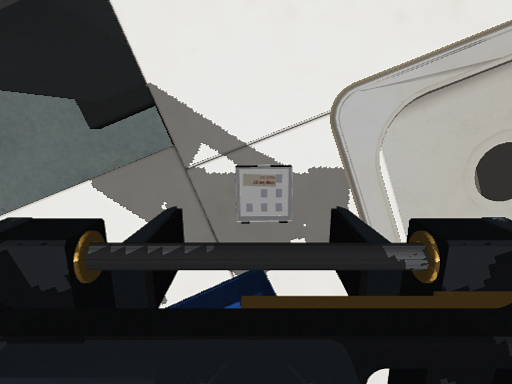

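Request:
jog_arm(
  deltas=[
    [[0.003,0.004,0.04,0,0.091],[0.003,0.004,0.075,0,0.091],[0.003,0.004,0.09,0,0.091],[0.003,0.004,0.0995,0,0.091],[0.003,0.004,0.0995,0,0.04],[0.003,0.004,0.0995,0,0.04],[0.003,0.004,0.0995,0,0.04],[0.003,0.004,0.0995,0,0.04],[0.003,0.004,0.0995,0,0.04],[0.003,0.004,0.0995,0,0.04],[0.003,0.004,0.07,0,0.04],[0.003,0.004,0.03,0,0.04],[0.003,0.004,0.02,0,0.04]],
  ],
  grip_force=20,
)

```text
time_s: 3.65
ee_pos: [390.9, 284.3, 104.7]
ee_rot: [179.6, 0.3, 159.0]
force: [1.5, 1.0, 1.0]
gripper_width: 52.0
```

```bash
python3 - <<'E'
import math
c,s=math.cos(math.radians(5)),math.sin(math.radians(5))
for y in(95,0,-95): print(y, 531.5-s*y, 105.6+c*y)
E
python3 plan.py 523 200 100 185 523 200 26 185
python3 - <<'E'
from h import *
for c in("top","scene"):
  env.grab_frame(c)
  print(c,env.look_for(c,'case'),env.look_for(c,'lid'))
E
```

```text
95 523.2202044389725 200.23849631871582
0 531.5 105.6
-95 539.7797955610275 10.96150368128417
t 3.65 pos [390.9 284.3 104.7] rot [179.6   0.3 159. ] w 52.0 F [1.5 1.  1. ]
[-0.1535, -0.0314, 0.0047] -26.0
[-0.1535, -0.0314, 0.0787] -26.0
top [{'xyz': [562.7, 112.6, 0.1], 'conf': 0.57}] [{'xyz': [611.3, 113.1, 118.7], 'conf': 0.93}]
scene [{'xyz': [586.7, 85.0, 47.0], 'conf': 0.74}, {'xyz': [628.0, -295.1, 7.9], 'conf': 0.54}] [{'xyz': [606.6, 99.2, 110.3], 'conf': 0.68}]
```

Request:
jog_arm(
  deltas=[
    [[-0.03,-0.006,0.0,-7,0.04],[-0.065,-0.013,0.0,-14,0.04],[-0.1,-0.02,0,-20,0.04],[-0.135,-0.027,0,-26,0.04],[-0.1535,-0.0315,0,-26,0.04],[-0.1535,-0.0315,0,-26,0.04],[-0.1535,-0.0315,0,-26,0.04]],
  ],
)

```text
time_s: 4.53
ee_pos: [520.0, 197.6, 98.1]
ee_rot: [-180.0, -0.2, -175.1]
force: [-0.4, 0.2, -0.7]
gripper_width: 51.7
```

```bash
python3 plan.py 523 200 26 185
python3 - <<'E'
from h import *
p=cam('wrist');f=env.grab_frame('wrist');g=f[:,:,::-1].copy()
c,s=np.cos(np.radians(5)),np.sin(np.radians(5))
w=lambda x,y,z:(531.5+c*x-s*y,105.6+s*x+c*y,z)
P=[w(-57.5,147.5,48),w(57.5,147.5,48),w(57.5,-147.5,48),w(-57.5,-147.5,48)]
q=proj('wrist',P,p);print(q)
for u in q: cv2.circle(g,tuple(int(v) for v in u),3,(0,255,0),-1)
cv2.polylines(g,[q.astype(int)],True,(0,255,0),1)
cv2.imwrite('pics/c2.png',g)
f=env.grab_frame('top');crop(f[:,:,::-1],130,150,270,270,5,'pics/c3.png')
E
```

```text
t 4.53 pos [520.  197.6  98.1] rot [-180.    -0.2 -175.1] w 51.7 F [-0.4  0.2 -0.7]
[-0.0032, 0.0022, 0.0721] -0.1
[[336.45315859 141.62684464]
 [326.7912905  289.57887218]
 [-47.13490479 289.09584377]
 [-88.08907005 141.33397619]]
```

View pics/c2.png

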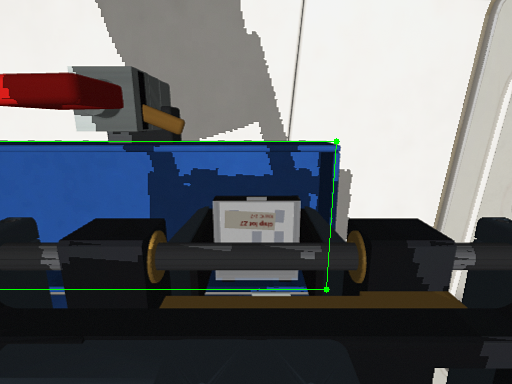

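View pics/c3.png

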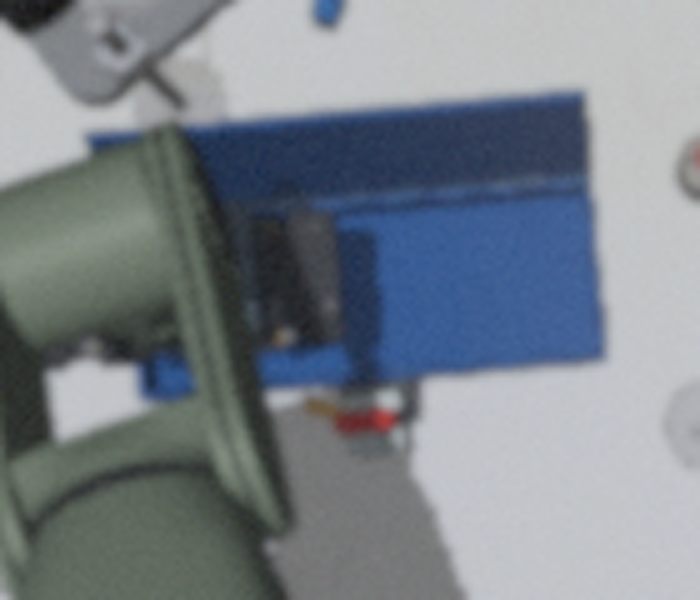

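Request:
jog_arm(
  deltas=[
    [[-0.003,0.002,0.035,0,0.04],[-0.003,0.002,0.06,0,0.04],[-0.003,0.002,0.071,0,0.04],[-0.003,0.002,0.0725,0,0.04],[-0.003,0.002,0.0725,0,0.04],[-0.003,0.002,0.0725,0,0.064],[-0.003,0.002,0.0725,0,0.064],[-0.003,0.002,0.0725,0,0.064],[-0.003,0.002,0.04,0,0.064],[-0.003,0.002,0.0,0,0.07],[-0.003,0.002,-0.04,0,0.09],[-0.003,0.002,-0.052,0,0.09]],
  ],
)

```text
time_s: 5.63
ee_pos: [526.3, 201.8, 158.5]
ee_rot: [179.8, 0.6, -174.9]
force: [0.1, -0.5, 0.8]
gripper_width: 80.3
```

```bash
python3 plan.py 444 -111 150 185 444 -111 20 185
python3 - <<'E'
from h import *
f=env.grab_frame('scene');crop(f[:,:,::-1],120,110,290,230,4.5,'pics/d1.png')
print(env.look_for('scene','dish'));env.grab_frame('top');print(env.look_for('top','dish'))
E
```

```text
t 5.63 pos [526.3 201.8 158.5] rot [ 179.8    0.6 -174.9] w 80.3 F [ 0.1 -0.5  0.8]
[0.1095, -0.3043, 0.0085] 0.1
[0.1095, -0.3043, 0.1385] 0.1
[{'xyz': [442.2, -109.5, 9.9], 'conf': 0.78}]
[{'xyz': [444.1, -104.8, 16.4], 'conf': 0.61}, {'xyz': [447.8, 102.2, 131.4], 'conf': 0.28}, {'xyz': [611.7, -292.6, 132.7], 'conf': 0.17}]
```

View pics/d1.png

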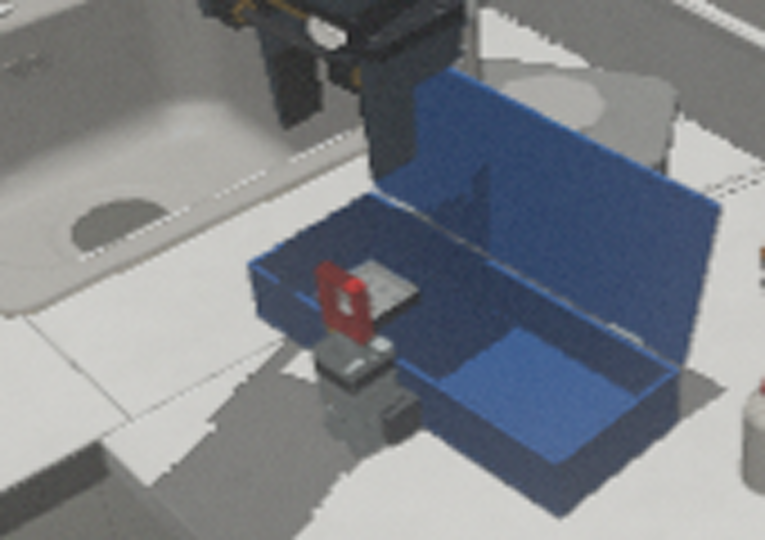

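Request:
jog_arm(
  deltas=[
    [[0.012,-0.034,0.0,0,0.09],[0.025,-0.07,0,0,0.09],[0.038,-0.108,0,0,0.09],[0.052,-0.146,0,0,0.09],[0.066,-0.184,0.01,0,0.09],[0.08,-0.222,0.03,0,0.09],[0.094,-0.26,0.06,0,0.09],[0.108,-0.298,0.08,0,0.09],[0.1095,-0.3043,0.09,0,0.09],[0.1095,-0.3043,0.09,0,0.09],[0.1095,-0.3043,0.09,0,0.09]],
  ],
)

```text
time_s: 6.75
ee_pos: [439.1, -112.2, 59.9]
ee_rot: [179.9, -0.3, -175.1]
force: [-0.2, 0.1, 0.1]
gripper_width: 90.1
```

```bash
python3 plan.py 444 -111 20 185
python3 - <<'E'
from h import *
p=cam('wrist');f=env.grab_frame('wrist');g=f[:,:,::-1].copy()
print(env.look_for('wrist','dish')); q=proj('wrist',[444,-111,14],p)[0];print(q)
cv2.circle(g,tuple(int(v) for v in q),2,(0,255,0),-1)
cv2.imwrite('pics/e1.png',g)
E
```

```text
t 6.75 pos [ 439.1 -112.2   59.9] rot [ 179.9   -0.3 -175.1] w 90.1 F [-0.2  0.1  0.1]
[-0.005, 0.0008, 0.0399] -0.1
[{'xyz': [436.8, -110.3, 12.6], 'conf': 0.8}]
[258.15034156 224.30629291]
```

View pics/e1.png

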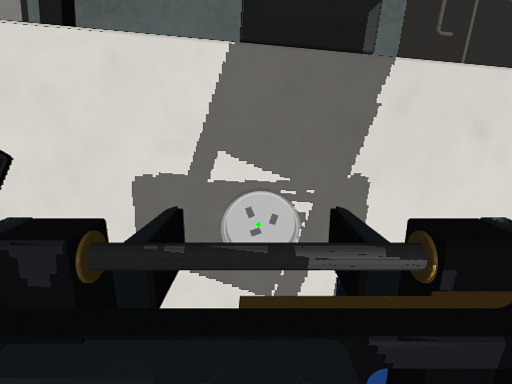

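Request:
jog_arm(
  deltas=[
    [[-0.006,0.001,0.025,0,0.09],[-0.006,0.001,0.037,0,0.09],[-0.006,0.001,0.0395,0,0.09],[-0.006,0.001,0.0395,0,0.045],[-0.006,0.001,0.0395,0,0.045],[-0.006,0.001,0.0395,0,0.045],[-0.006,0.001,0.0395,0,0.045],[-0.006,0.001,0.0395,0,0.045],[-0.006,0.001,0.0395,0,0.045],[-0.006,0.001,0.01,0,0.045],[-0.006,0.001,-0.03,0,0.045],[-0.006,0.001,-0.05,0,0.045],[-0.006,0.001,-0.05,0,0.045]],
  ],
  grip_force=15,
)

```text
time_s: 7.93
ee_pos: [450.1, -111.5, 116.4]
ee_rot: [-179.8, 0.5, -174.9]
force: [-0.1, -0.2, 0.8]
gripper_width: 54.1
```

```bash
python3 plan.py 531 106 110 185 531 106 26 185;python3 - <<'E'
from h import *
f=env.grab_frame('wrist');g=f[:,:,::-1].copy()
cv2.imwrite('pics/e2.png',g)
E
```

```text
t 7.93 pos [ 450.1 -111.5  116.4] rot [-179.8    0.5 -174.9] w 54.1 F [-0.1 -0.2  0.8]
[-0.0998, 0.2095, 0.0064] 0.1
[-0.0998, 0.2095, 0.0904] 0.1
```

View pics/e2.png

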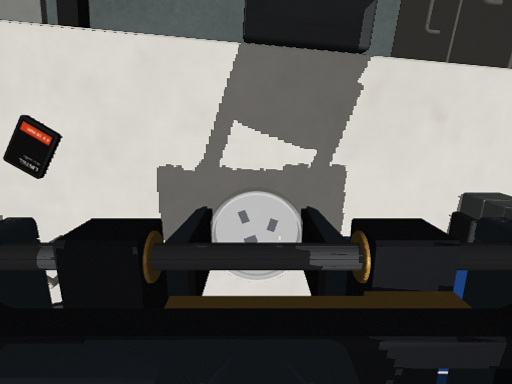

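Request:
jog_arm(
  deltas=[
    [[-0.028,0.02,0.0,0,0.045],[-0.055,0.045,0,0,0.045],[-0.08,0.075,0,0,0.045],[-0.095,0.11,0,0,0.045],[-0.1,0.148,0,0,0.045],[-0.1,0.18,0.01,0,0.045],[-0.1,0.2,0.02,0,0.045],[-0.1,0.2095,0.04,0,0.045],[-0.1,0.2095,0.07,0,0.045],[-0.1,0.2095,0.087,0,0.045],[-0.1,0.2095,0.09,0,0.045],[-0.1,0.2095,0.09,0,0.045],[-0.1,0.2095,0.09,0,0.064],[-0.1,0.2095,0.09,0,0.064],[-0.1,0.2095,0.09,0,0.064],[-0.1,0.2095,0.055,0,0.064],[-0.1,0.2095,0.015,0,0.07],[-0.1,0.2095,-0.02,0,0.09],[-0.1,0.2095,-0.035,0,0.09]],
  ],
)

```text
time_s: 9.57
ee_pos: [529.5, 107.2, 150.0]
ee_rot: [180.0, 0.3, -174.9]
force: [1.5, 0.4, -0.2]
gripper_width: 80.3
```

```bash
python3 - <<'E'
from h import *
f=env.grab_frame('scene');crop(f[:,:,::-1],120,110,290,230,4.5,'pics/f1.png')
print(env.look_for('scene','card'));t=env.grab_frame('top');print(env.look_for('top','card'))
crop(t[:,:,::-1],310,210,370,260,8,'pics/f2.png')
E
python3 plan.py 424 -320 80 185
```

```text
[{'xyz': [424.0, -321.9, 7.9], 'conf': 0.64}, {'xyz': [499.2, -385.2, 18.0], 'conf': 0.47}]
[{'xyz': [426.2, -315.9, 0.8], 'conf': 0.62}]
t 9.77 pos [527.1 106.7 145.4] rot [-180.    -0.2 -174.9] w 89.6 F [-0.4  0.3 -0.6]
[0.1402, -0.416, 0.0654] 0.1
```

View pics/f1.png

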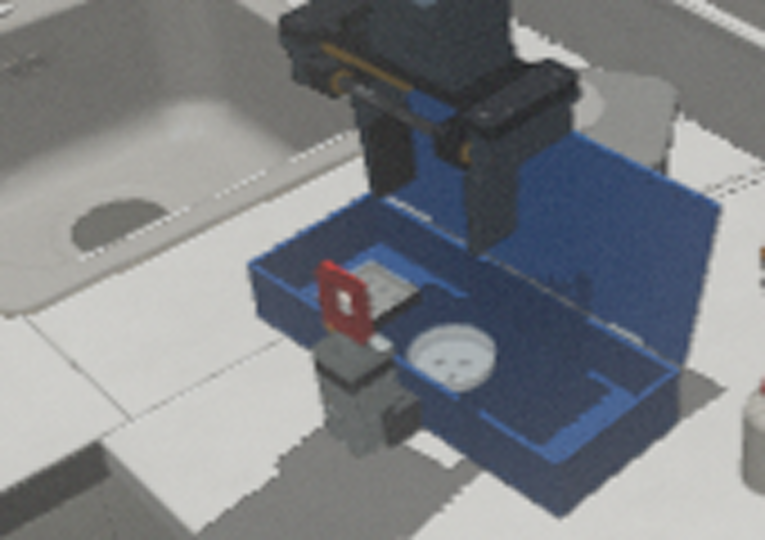

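View pics/f2.png

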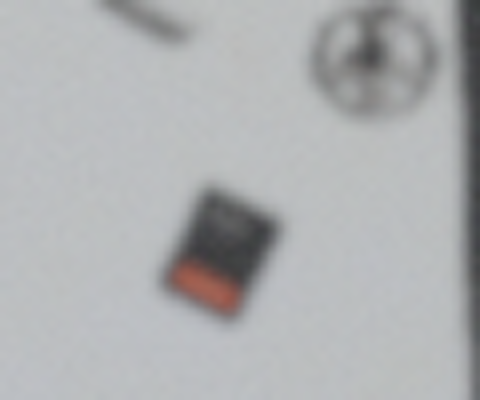

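Request:
jog_arm(
  deltas=[
    [[0.012,-0.036,0.0,7,0.09],[0.026,-0.076,0,14,0.09],[0.039,-0.115,0,20,0.09],[0.052,-0.154,0,25,0.09],[0.065,-0.193,0,30,0.09],[0.078,-0.232,0.01,30,0.09],[0.091,-0.271,0.02,30,0.09],[0.104,-0.31,0.03,30,0.09],[0.117,-0.348,0.045,30,0.09],[0.13,-0.385,0.06,30,0.09],[0.14,-0.416,0.066,30,0.09],[0.14,-0.416,0.066,30,0.09],[0.14,-0.416,0.066,30,0.09]],
  ],
)

```text
time_s: 10.85
ee_pos: [423.2, -320.0, 77.9]
ee_rot: [179.9, -0.3, 154.8]
force: [-0.3, 0.1, 0.3]
gripper_width: 90.1
```

```bash
python3 plan.py 424 -320 18 155
python3 - <<'E'
from h import *
p=cam('wrist');f=env.grab_frame('wrist');g=f[:,:,::-1].copy()
print(env.look_for('wrist','card')); q=proj('wrist',[424,-320,5],p)[0];print(q)
cv2.circle(g,tuple(int(v) for v in q),2,(0,255,0),-1)
cv2.imwrite('pics/g1.png',g)
E
```

```text
t 10.85 pos [ 423.2 -320.    77.9] rot [179.9  -0.3 154.8] w 90.1 F [-0.3  0.1  0.3]
[-0.0007, 0.0003, 0.0599] -0.2
[{'xyz': [427.6, -321.6, 7.8], 'conf': 0.73}]
[257.22203753 207.64941928]
```

View pics/g1.png

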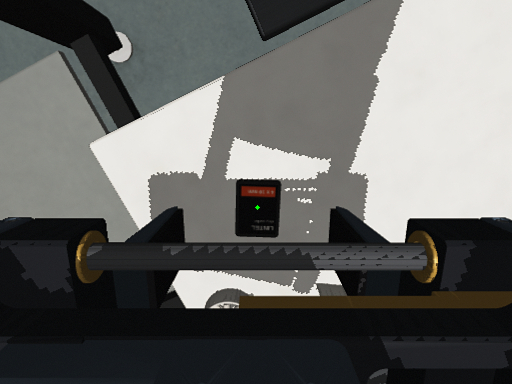

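Request:
jog_arm(
  deltas=[
    [[0,0,0.03,0,0.09],[0,0,0.052,0,0.09],[0,0,0.0595,0,0.06],[0,0,0.0595,0,0.03],[0,0,0.0595,0,0.025],[0,0,0.0595,0,0.025],[0,0,0.0595,0,0.025],[0,0,0.0595,0,0.025],[0,0,0.0595,0,0.025],[0,0,0.0595,0,0.025],[0,0,0.04,0,0.025],[0,0,0.0,0,0.025],[0,0,-0.03,0,0.025],[0,0,-0.04,0,0.025]],
  ],
)

```text
time_s: 12.12
ee_pos: [427.4, -321.5, 125.5]
ee_rot: [-179.9, 0.5, 155.0]
force: [0.2, -0.4, 0.2]
gripper_width: 25.1
```

```bash
python3 plan.py 539 17 110 185;python3 - <<'E'
from h import *
f=env.grab_frame('wrist');g=f[:,:,::-1].copy()
cv2.imwrite('pics/g2.png',g)
E
```

```text
t 12.12 pos [ 427.4 -321.5  125.5] rot [-179.9    0.5  155. ] w 25.1 F [ 0.2 -0.4  0.2]
[0.0415, 0.354, 0.0155] -30.0
```

View pics/g2.png

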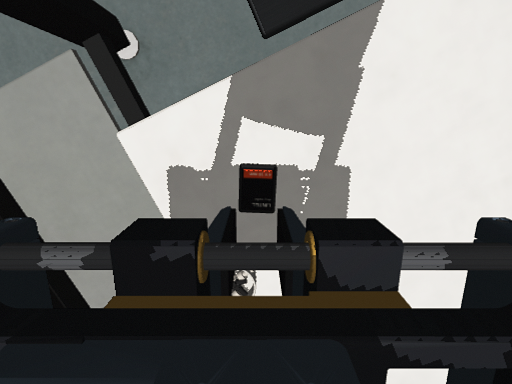

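Request:
jog_arm(
  deltas=[
    [[0,0,0.04,0,0.06],[0,0,0.07,0,0.07],[0,0,0.085,0,0.07],[0,0,0.085,0,0.07],[0,0,0.085,0,0.07],[0,0,0.085,0,0.07]],
  ],
)

```text
time_s: 12.67
ee_pos: [425.8, -320.1, 36.2]
ee_rot: [-180.0, 0.0, 155.1]
force: [0.4, -0.0, 0.4]
gripper_width: 61.9
```

```bash
python3 plan.py 424 -320 18 155
python3 - <<'E'
from h import *
p=cam('wrist');f=env.grab_frame('wrist');g=f[:,:,::-1].copy()
print(env.look_for('wrist','card')); print(pix2plane('wrist',(256,193),5,p))
cv2.imwrite('pics/g3.png',g)
E
python3 plan.py 424 -320 18 155
```

```text
t 12.67 pos [ 425.8 -320.1   36.2] rot [-180.     0.   155.1] w 61.9 F [ 0.4 -0.   0.4]
[0.0016, -0.0007, 0.0182] 0.1
[{'xyz': [417.9, -317.8, 6.6], 'conf': 0.93}]
[[ 406.01684543 -311.74616202    5.        ]]
t 12.77 pos [ 426.1 -320.4   37. ] rot [-1.800e+02  1.000e-01  1.551e+02] w 69.0 F [-0.6  0.3 -0.7]
[0.0021, -0.0006, 0.019] 0.1
```

View pics/g3.png

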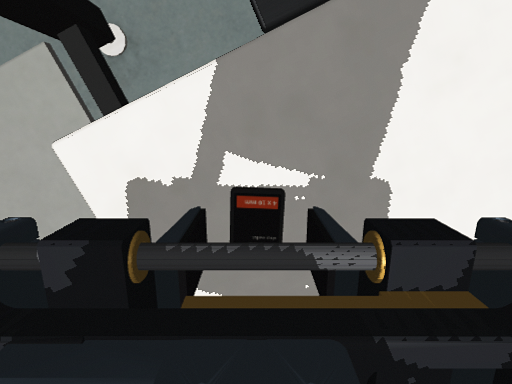

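Request:
jog_arm(
  deltas=[
    [[0.002,0,0.012,0,0.07],[0.002,0,0.0195,0,0.07],[0.002,0,0.0195,0,0.07],[0.002,0,0.0195,0,0.07],[0.002,0,0.0195,0,0.03],[0.002,0,0.0195,0,0.03],[0.002,0,0.0195,0,0.03],[0.002,0,0.0195,0,0.03],[0.002,0,0.0195,0,0.03]],
  ],
)

```text
time_s: 13.52
ee_pos: [424.3, -319.3, 17.3]
ee_rot: [-180.0, 0.1, 155.1]
force: [0.9, 0.7, 4.3]
gripper_width: 39.6
```

```bash
python3 plan.py 539 17 110 185
```

```text
t 13.52 pos [ 424.3 -319.3   17.3] rot [-1.800e+02  1.000e-01  1.551e+02] w 39.6 F [0.9 0.7 4.3]
[0.0379, 0.3533, -0.0927] -29.9
```

Request:
jog_arm(
  deltas=[
    [[0,0,-0.0005,0,0.03],[0,0,-0.0005,0,0.03],[0,0,-0.0005,0,0.03],[0,0,-0.0005,0,0.03],[0,0,-0.01,0,0.03],[0,0,-0.04,0,0.03],[0,0,-0.08,0,0.03],[0,0,-0.093,0,0.03]],
  ],
)

```text
time_s: 14.18
ee_pos: [425.2, -320.3, 113.9]
ee_rot: [-179.9, 0.4, 155.1]
force: [1.2, -0.9, -0.0]
gripper_width: 36.1
```

```bash
python3 plan.py 539 17 110 185;python3 - <<'E'
from h import *
f=env.grab_frame('wrist');g=f[:,:,::-1].copy()
cv2.imwrite('pics/g4.png',g)
E
```

```text
t 14.18 pos [ 425.2 -320.3  113.9] rot [-179.9    0.4  155.1] w 36.1 F [ 1.2 -0.9 -0. ]
[0.039, 0.3538, 0.0039] -29.9
```

View pics/g4.png

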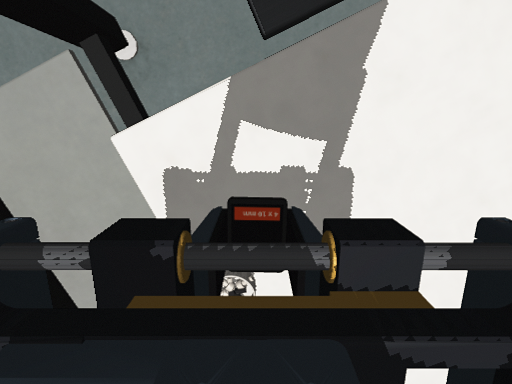

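Request:
jog_arm(
  deltas=[
    [[0.004,0.035,0.0,0,0.03],[0.008,0.075,0,0,0.03],[0.012,0.115,0,0,0.03],[0.017,0.155,0,-7,0.03],[0.021,0.195,0,-14,0.03],[0.026,0.235,0,-21,0.03],[0.03,0.275,0,-27,0.03],[0.035,0.315,0,-30,0.03],[0.039,0.345,0,-30,0.03],[0.039,0.354,0.01,-30,0.03],[0.039,0.354,0.04,-30,0.03],[0.039,0.354,0.07,-30,0.03],[0.039,0.354,0.085,-30,0.03],[0.039,0.354,0.085,-30,0.03]],
  ],
)

```text
time_s: 15.4
ee_pos: [535.9, 18.1, 23.2]
ee_rot: [180.0, -0.2, -174.9]
force: [-0.1, -0.1, -0.5]
gripper_width: 35.9
```

```bash
python3 plan.py 539 17 23.5 185
```

```text
t 15.4 pos [535.9  18.1  23.2] rot [ 180.    -0.2 -174.9] w 35.9 F [-0.1 -0.1 -0.5]
[-0.003, -0.0014, -0.0003] 0.1
```

Request:
jog_arm(
  deltas=[
    [[0,0,0,0,0.05],[0,0,0,0,0.05],[0,0,0,0,0.05],[0,0,0,0,0.05],[0,0,-0.03,0,0.05],[0,0,-0.07,0,0.05],[0,0,-0.11,0,0.03],[0,0,-0.15,0,0.01],[0,0,-0.18,0,0.0],[0,0,-0.18,0,0.0],[0,0,-0.18,0,0.0]],
  ],
)

```text
time_s: 16.32
ee_pos: [538.3, 18.4, 206.4]
ee_rot: [-180.0, 0.3, -174.9]
force: [-0.0, -0.4, -0.7]
gripper_width: 19.6
```

```bash
python3 plan.py 539 17 200 185
python3 - <<'E'
from h import *
f=env.grab_frame('scene');crop(f[:,:,::-1],120,110,290,230,4.5,'pics/i1.png')
t=env.grab_frame('top');crop(t[:,:,::-1],100,50,270,250,3,'pics/i2.png')
s=env.state();p=s['ee_pos']
th=np.radians(5);c,sn=np.cos(th),np.sin(th);d=p[:2]-[531.5,105.6];lx,ly=c*d[0]+sn*d[1],-sn*d[0]+c*d[1]
print('local',lx,ly,p[2])
for a in (1.5,1.3,1.1,.9,.7,.5,.3,.2,.1,.05,0):
    r=85
    x=57.5-r*np.cos(a)+8*np.sin(a)+16; z=48+r*np.sin(a)+8*np.cos(a)+17
    print(a,'tcp local',round(x,1),round(z,1),'tool d',round((lx-x)/1000,4),round((p[2]-z)/1000,4))
E
```

```text
t 16.32 pos [538.3  18.4 206.4] rot [-180.     0.3 -174.9] w 19.6 F [-0.  -0.4 -0.7]
[-0.0006, -0.0014, 0.0064] 0.1
local -2.563909493617442 -87.33653977756863 203.34417835951632
1.5 tcp local 75.5 150.4 tool d -0.078 0.053
1.3 tcp local 58.5 149.0 tool d -0.061 0.0543
1.1 tcp local 42.1 144.4 tool d -0.0446 0.059
0.9 tcp local 26.9 136.6 tool d -0.0295 0.0668
0.7 tcp local 13.6 125.9 tool d -0.0162 0.0775
0.5 tcp local 2.7 112.8 tool d -0.0053 0.0906
0.3 tcp local -5.3 97.8 tool d 0.0028 0.1056
0.2 tcp local -8.2 89.7 tool d 0.0057 0.1136
0.1 tcp local -10.3 81.4 tool d 0.0077 0.1219
0.05 tcp local -11.0 77.2 tool d 0.0084 0.1261
0 tcp local -11.5 73.0 tool d 0.0089 0.1303
```

View pics/i1.png

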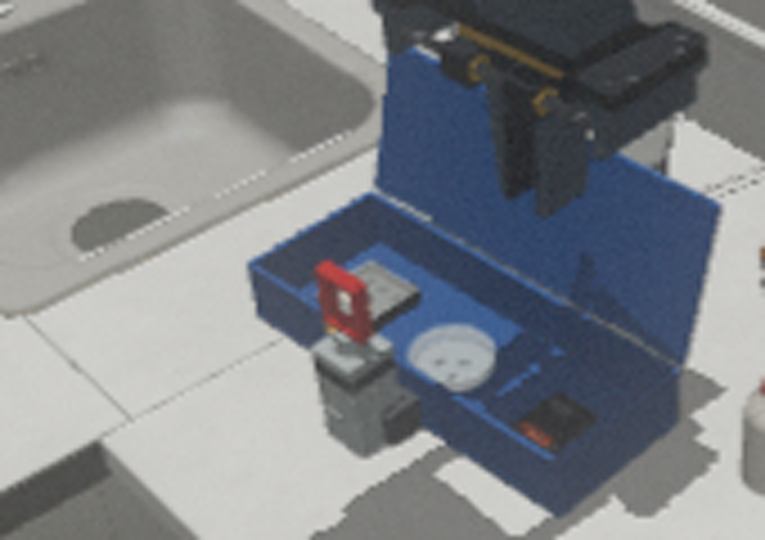

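View pics/i2.png

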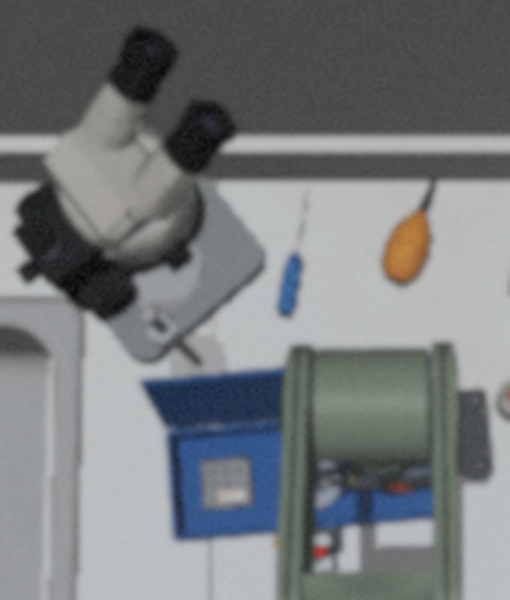

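Request:
jog_arm(
  deltas=[
    [[-0.03,0,0,0,0],[-0.065,0,0,0,0],[-0.1,0,0,0,0],[-0.13,0,0,0,0],[-0.136,0,0,0,0],[-0.136,0,0.02,0,0],[-0.136,0,0.045,0,0],[-0.136,0,0.055,0,0],[-0.136,0,0.055,0,0],[-0.12,0,0.055,0,0],[-0.1,0,0.053,0,0],[-0.08,0,0.053,0,0],[-0.06,0,0.055,0,0],[-0.044,0,0.059,0,0],[-0.036,0,0.063,0,0],[-0.03,0,0.067,0,0],[-0.022,0,0.072,0,0],[-0.016,0,0.078,0,0],[-0.01,0,0.084,0,0],[-0.005,0,0.091,0,0]],
  ],
)

```text
time_s: 18.08
ee_pos: [542.4, 18.9, 113.0]
ee_rot: [180.0, 0.0, -174.9]
force: [-0.6, -0.2, -0.1]
gripper_width: 0.6
```

```bash
python3 plan.py 520 17 73 185
python3 - <<'E'
from h import *
f=env.grab_frame('scene');crop(f[:,:,::-1],120,110,290,230,4.5,'pics/j1.png')
E
```

```text
t 18.08 pos [542.4  18.9 113. ] rot [ 180.     0.  -174.9] w 0.6 F [-0.6 -0.2 -0.1]
[0.0225, 0.0001, 0.04] 0.1
```

View pics/j1.png

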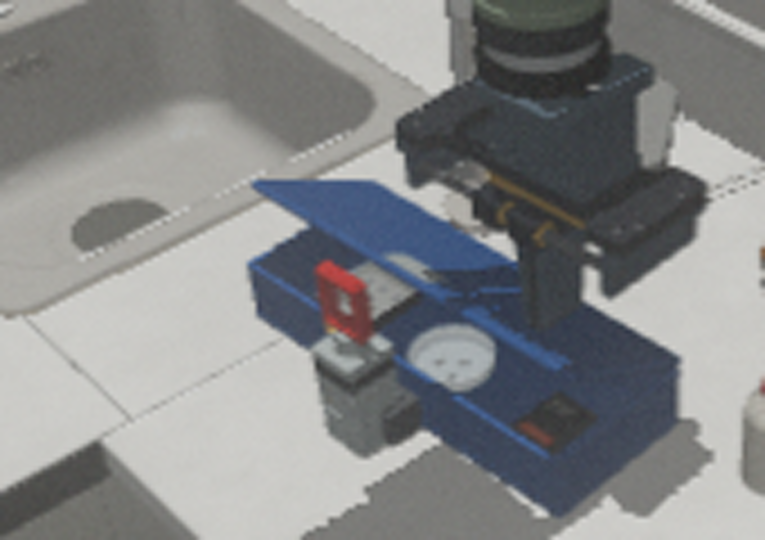

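Request:
jog_arm(
  deltas=[
    [[0.004,0,0.008,0,0],[0.008,0,0.015,0,0],[0.01,0,0.021,0,0],[0.012,0,0.027,0,0],[0.014,0,0.033,0,0],[0.015,0,0.037,0,0],[0.015,0,0.0395,0,0],[0.015,0,0.0405,0,0],[0.015,0,0.0405,0,0]],
  ],
)

```text
time_s: 18.88
ee_pos: [526.8, 17.6, 73.2]
ee_rot: [180.0, -0.1, -174.9]
force: [-3.2, 0.4, 4.1]
gripper_width: 0.3
```

```bash
python3 plan.py 520 17 73 185
python3 - <<'E'
from h import *
f=env.grab_frame('scene');crop(f[:,:,::-1],120,110,290,230,4.5,'pics/j2.png')
E
```

```text
t 18.88 pos [526.8  17.6  73.2] rot [ 1.800e+02 -1.000e-01 -1.749e+02] w 0.3 F [-3.2  0.4  4.1]
[0.0068, 0.0, 0.0002] 0.1
```

View pics/j2.png

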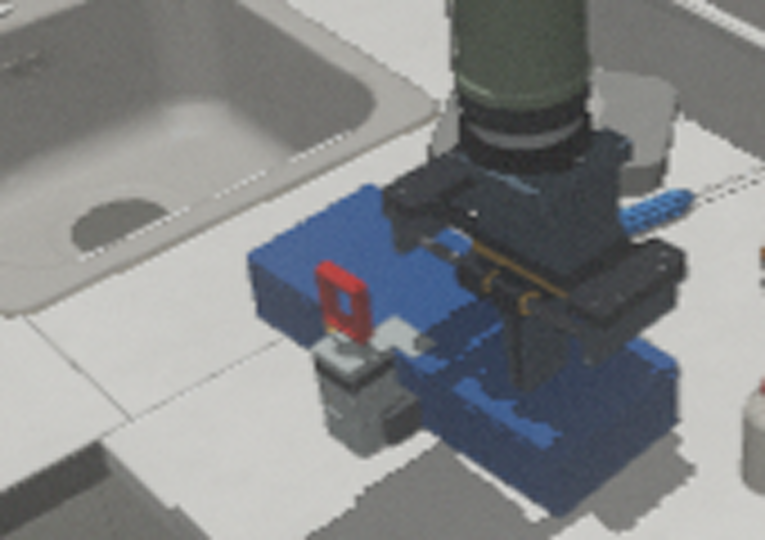

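Request:
jog_arm(
  deltas=[
    [[0,0,0.002,0,0],[0,0,0.003,0,0],[0,0,0.003,0,0]],
  ],
)

```text
time_s: 19.18
ee_pos: [526.9, 17.6, 72.9]
ee_rot: [180.0, -0.0, -174.9]
force: [-8.4, -0.8, 24.3]
gripper_width: 0.3
```

Request:
jog_arm(
  deltas=[
    [[0,0,-0.03,0,0.01],[0,0,-0.07,0,0.04],[0,0,-0.11,0,0.06],[0.02,0.02,-0.13,0,0.07],[0.045,0.045,-0.14,0,0.07],[0.07,0.07,-0.14,0,0.07],[0.08,0.085,-0.14,0,0.07],[0.08,0.085,-0.14,0,0.07],[0.08,0.085,-0.14,0,0.07],[0.08,0.085,-0.14,0,0.07]],
  ],
)

```text
time_s: 20.02
ee_pos: [441.0, 94.9, 209.9]
ee_rot: [-180.0, 0.0, -174.9]
force: [0.0, -0.2, 0.9]
gripper_width: 64.4
```

```bash
python3 plan.py 446.3 98.1 116 185
python3 - <<'E'
from h import *
p=cam('wrist');f=env.grab_frame('wrist');g=f[:,:,::-1].copy()
th=np.radians(5);c,s=np.cos(th),np.sin(th)
P=[(446.3+c*x-s*y,98.1+s*x+c*y,134) for x,y in((-6,-18),(6,-18),(6,18),(-6,18))]
q=proj('wrist',P,p);cv2.polylines(g,[q.astype(int)],True,(0,255,0),1)
w=lambda x,y,z:(531.5+c*x-s*y,105.6+s*x+c*y,z)
q=proj('wrist',[w(-103.5,-18,76),w(-67.5,-18,76),w(-67.5,18,76),w(-103.5,18,76)],p);cv2.polylines(g,[q.astype(int)],True,(0,255,255),1)
cv2.imwrite('pics/k1.png',g)
f=env.grab_frame('scene');crop(f[:,:,::-1],120,110,290,230,4.5,'pics/k2.png')
t=env.grab_frame('top');crop(t[:,:,::-1],140,170,270,260,6,'pics/k3.png')
E
```

```text
t 20.02 pos [441.   94.9 209.9] rot [-180.     0.  -174.9] w 64.4 F [ 0.  -0.2  0.9]
[-0.0056, 0.0027, 0.0939] 0.1
```

View pics/k1.png

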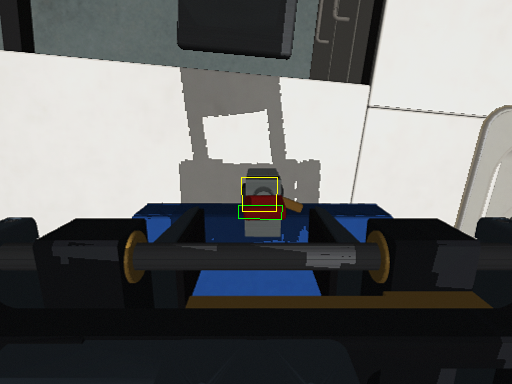

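View pics/k2.png

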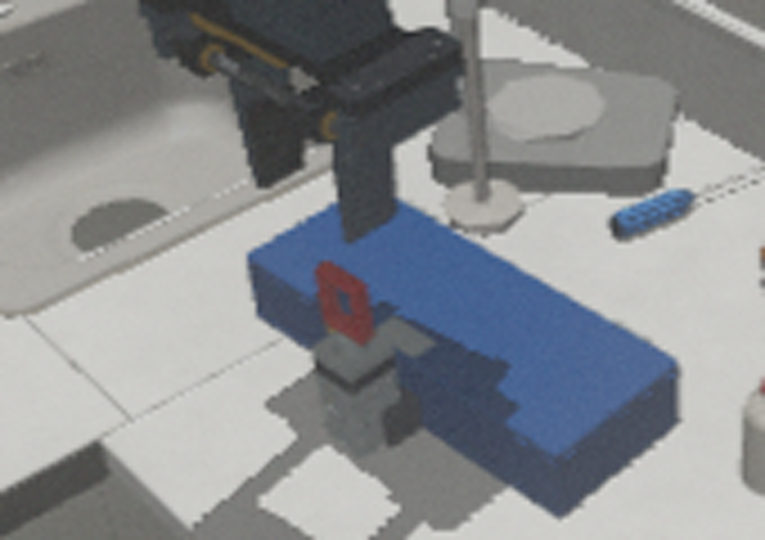

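View pics/k3.png

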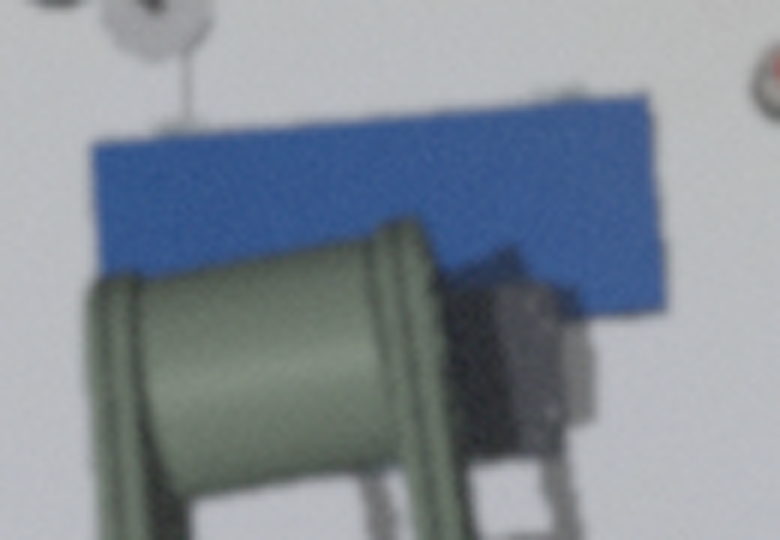

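Run:
```python
from h import *
g=cv2.imread('pics/k1.png');crop(g,210,150,320,245,7,'pics/k4.png')
```

```text
(no output)
```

View pics/k4.png

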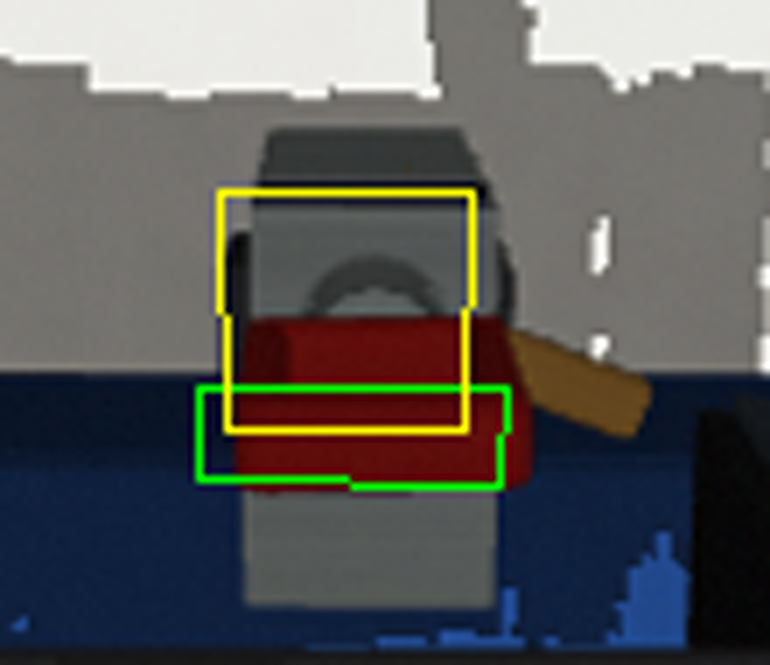

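Request:
jog_arm(
  deltas=[
    [[0.005,0.003,0.0,0,0.07],[0.005,0.003,0.0,0,0.07],[0.005,0.003,0.0,0,0.07],[0.005,0.003,0.0,0,0.07]],
  ],
)

```text
time_s: 20.5
ee_pos: [435.2, 97.6, 209.9]
ee_rot: [180.0, 0.0, -175.0]
force: [-0.5, -0.2, 0.1]
gripper_width: 69.5
```

```bash
python3 plan.py 446.3 98.1 116 185
python3 - <<'E'
from h import *
p=cam('wrist');f=env.grab_frame('wrist');g=f[:,:,::-1].copy()
import pickle;pickle.dump((p,f),open('k5.pkl','wb'))
print(p[0]['xyz'],p[0]['orientation'])
print(env.look_for('wrist','key'),env.look_for('wrist','key_eye'))
th=np.radians(5);c,s=np.cos(th),np.sin(th)
P=[(446.3+c*x-s*y,98.1+s*x+c*y,134) for x,y in((-6,-18),(6,-18),(6,18),(-6,18))]
q=proj('wrist',P,p);print(q);cv2.polylines(g,[q.astype(int)],True,(0,255,0),1)
w=lambda x,y,z:(531.5+c*x-s*y,105.6+s*x+c*y,z)
q=proj('wrist',[w(-103.5,-18,76),w(-67.5,-18,76),w(-67.5,18,76),w(-103.5,18,76)],p);print(q)
cv2.imwrite('pics/k5.png',g)
crop(f[:,:,::-1],190,140,320,240,6,'pics/k6.png')
E
```

```text
t 20.5 pos [435.2  97.6 209.9] rot [ 180.    0. -175.] w 69.5 F [-0.5 -0.2  0.1]
[-0.0111, -0.0005, 0.0939] 0.0
[367.73419742  91.0125177  364.51590721] [1.65998421e+02 4.78148721e-02 9.51601674e+01]
[{'xyz': [446.5, 102.1, 126.9], 'conf': 0.79}] [{'xyz': [444.9, 104.1, 130.8], 'conf': 0.66}]
[[234.74911692 211.62000258]
 [234.96459264 225.2976491 ]
 [277.91548424 225.4234452 ]
 [278.21680541 211.74704013]]
[[238.76815072 183.00426825]
 [239.17308751 216.85388956]
 [273.74490035 216.95501088]
 [274.36183804 183.107827  ]]
```

View pics/k6.png

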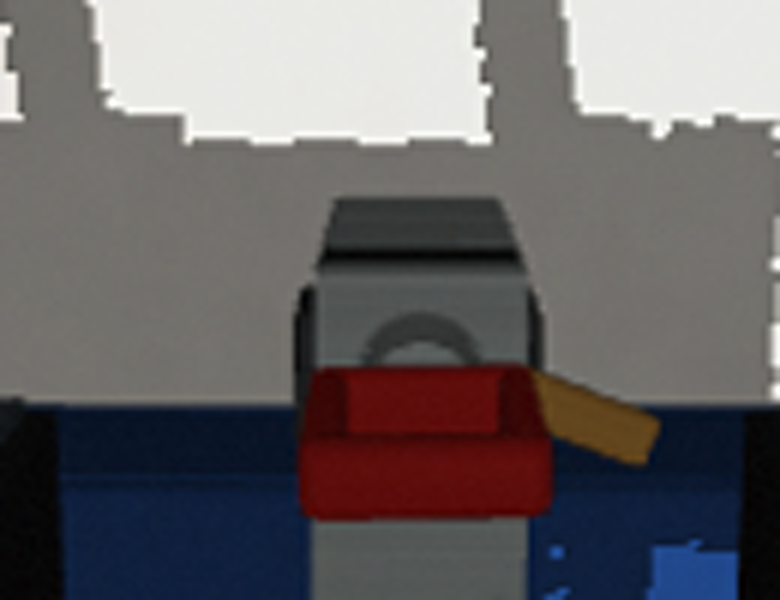

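Request:
jog_arm(
  deltas=[
    [[-0.0125,0.003,0.03,0,0.07],[-0.0125,0.003,0.06,0,0.07],[-0.0125,0.003,0.085,0,0.07],[-0.0125,0.003,0.093,0,0.07],[-0.0125,0.003,0.093,0,0.07],[-0.0125,0.003,0.093,0,0.055],[-0.0125,0.003,0.093,0,0.045],[-0.0125,0.003,0.093,0,0.042],[-0.0125,0.003,0.093,0,0.042]],
  ],
  grip_force=20,
)

```text
time_s: 21.4
ee_pos: [448.1, 102.0, 118.2]
ee_rot: [180.0, 0.2, -174.9]
force: [-0.1, -0.1, 1.5]
gripper_width: 46.3
```

```bash
python3 plan.py 447.4 101.8 116 185
python3 - <<'E'
from h import *
f=env.grab_frame('wrist');cv2.imwrite('pics/l1.png',f[:,:,::-1])
f=env.grab_frame('scene');crop(f[:,:,::-1],150,120,250,220,6,'pics/l2.png')
E
```

```text
t 21.4 pos [448.1 102.  118.2] rot [ 180.     0.2 -174.9] w 46.3 F [-0.1 -0.1  1.5]
[0.0007, -0.0002, 0.0022] 0.1
```

View pics/l1.png

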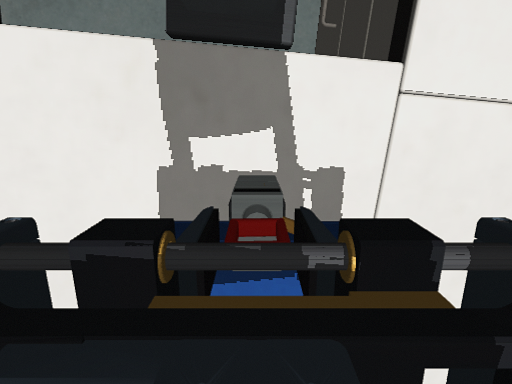

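View pics/l2.png

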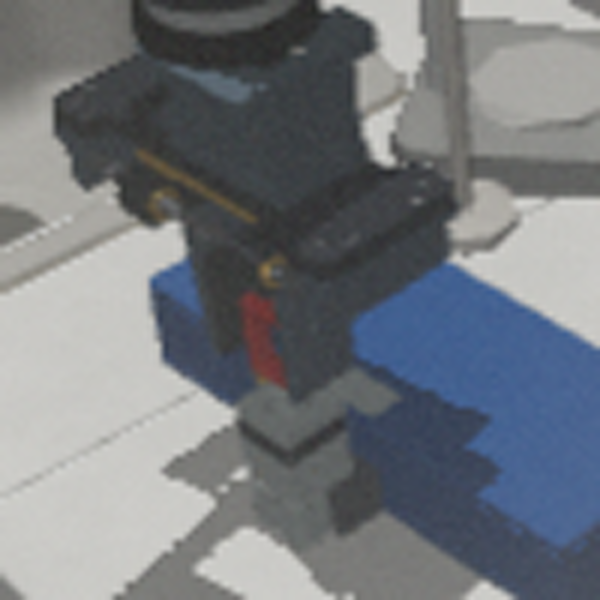

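Request:
jog_arm(
  deltas=[
    [[0,0,0,0,0.038],[0,0,0,0,0.034],[0,0,0,0,0.03],[0,0,0,0,0.03],[0,0,0,0,0.03],[0,0,0,0,0.03]],
  ],
  grip_force=30,
)

```text
time_s: 22.0
ee_pos: [447.4, 101.9, 117.0]
ee_rot: [180.0, 0.0, -174.9]
force: [0.5, -0.5, 0.4]
gripper_width: 35.9
```

```bash
python3 plan.py 447.4 101.8 116 185; python3 -c "
from h import *
print(env.state()['torque'],env.state()['force'])"
```

```text
t 22.0 pos [447.4 101.9 117. ] rot [ 180.     0.  -174.9] w 35.9 F [ 0.5 -0.5  0.4]
[0.0, -0.0001, 0.001] 0.1
[ 0.11085947 -0.02363489 -0.0481144 ] [ 0.50359607 -0.53809023  0.38873996]
```

Request:
jog_arm(
  deltas=[
    [[0,0,0.001,0,0.03],[0,0,0.002,0,0.03],[0,0,0.003,0,0.03],[0,0,0.003,0,0.03],[0,0,0.003,0,0.03],[0,0,0.003,0,0.03]],
  ],
  grip_force=30,
)

```text
time_s: 22.5
ee_pos: [447.5, 101.9, 114.3]
ee_rot: [180.0, 0.0, -174.9]
force: [-0.4, 1.1, 5.1]
gripper_width: 35.8
```

Request:
jog_arm(
  deltas=[
    [[0,0,0,4,0.03],[0,0,0,9,0.03],[0,0,0,14,0.03],[0,0,0,18,0.03],[0,0,0,18,0.03],[0,0,0,18,0.03]],
  ],
)

```text
time_s: 23.0
ee_pos: [447.8, 101.9, 114.4]
ee_rot: [180.0, 0.1, 167.1]
force: [1.0, 0.0, 5.3]
gripper_width: 35.8
```

Request:
jog_arm(
  deltas=[
    [[0,0,0,3,0.03],[0,0,0,6,0.03],[0,0,0,6,0.03],[0,0,0,6,0.03]],
  ],
)

```text
time_s: 23.33
ee_pos: [447.8, 101.9, 114.4]
ee_rot: [180.0, 0.1, 161.1]
force: [0.5, 0.2, 5.4]
gripper_width: 35.8
```

Request:
jog_arm(
  deltas=[
    [[0,0,0,3,0.03],[0,0,0,6,0.03],[0,0,0,6,0.03],[0,0,0,6,0.03]],
  ],
)

```text
time_s: 23.67
ee_pos: [447.8, 101.9, 114.4]
ee_rot: [180.0, 0.1, 155.1]
force: [0.8, 1.2, 5.2]
gripper_width: 35.9
```

Request:
jog_arm(
  deltas=[
    [[0,0,0,3,0.03],[0,0,0,6,0.03],[0,0,0,6,0.03],[0,0,0,6,0.03]],
  ],
)

```text
time_s: 24.0
ee_pos: [447.8, 101.9, 114.4]
ee_rot: [179.9, 0.1, 149.1]
force: [0.4, 1.4, 5.3]
gripper_width: 35.6
```

Request:
jog_arm(
  deltas=[
    [[0,0,0,3,0.03],[0,0,0,6,0.03],[0,0,0,6,0.03],[0,0,0,6,0.03]],
  ],
)

```text
time_s: 24.33
ee_pos: [447.8, 101.9, 114.3]
ee_rot: [179.9, 0.1, 143.2]
force: [-0.5, -0.2, 5.6]
gripper_width: 35.2
```

Request:
jog_arm(
  deltas=[
    [[0,0,0,3,0.03],[0,0,0,6,0.03],[0,0,0,6,0.03],[0,0,0,6,0.03]],
  ],
)

```text
time_s: 24.67
ee_pos: [447.7, 101.9, 114.2]
ee_rot: [179.9, 0.0, 137.2]
force: [0.1, 0.2, 4.8]
gripper_width: 35.9
```

Run:
```python
from h import *
f=env.grab_frame('wrist');crop(f[:,:,::-1],150,120,360,290,3.6,'pics/m1.png')
f=env.grab_frame('scene');crop(f[:,:,::-1],150,120,250,220,6,'pics/m2.png')
```

```text
(no output)
```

View pics/m1.png

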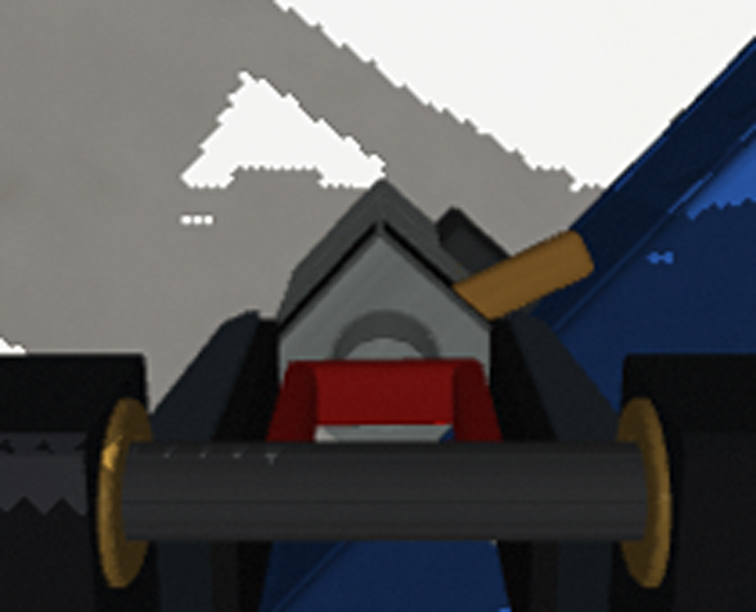

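View pics/m2.png

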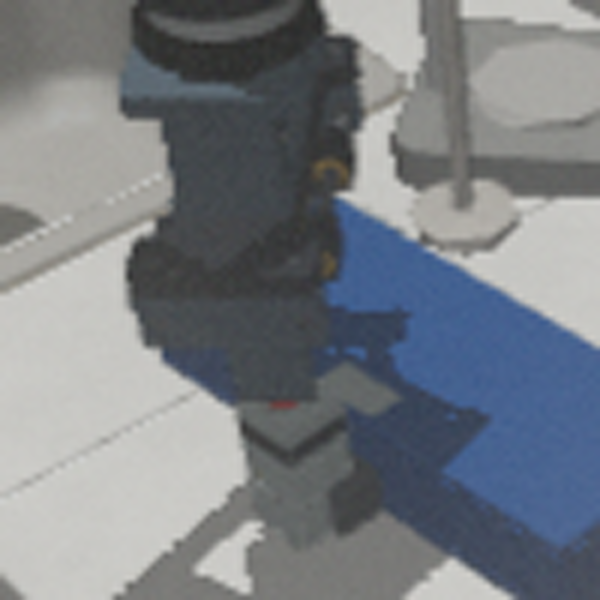

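Request:
jog_arm(
  deltas=[
    [[0,0,0,4,0.03],[0,0,0,7,0.03],[0,0,0,7,0.03],[0,0,0,7,0.03]],
  ],
)

```text
time_s: 25.1
ee_pos: [447.6, 101.9, 114.0]
ee_rot: [180.0, 0.0, 130.2]
force: [1.5, 0.4, 3.5]
gripper_width: 35.7
```

Request:
jog_arm(
  deltas=[
    [[0,0,0.0005,0,0.03],[0,0,0.001,0,0.03],[0,0,0.001,0,0.03],[0,0,0.001,0,0.03]],
  ],
)

```text
time_s: 25.43
ee_pos: [447.7, 101.8, 113.4]
ee_rot: [180.0, 0.0, 130.2]
force: [-0.2, 0.3, 7.4]
gripper_width: 35.7
```

Request:
jog_arm(
  deltas=[
    [[0,0,-0.002,-3,0.03],[0,0,-0.003,-9,0.03],[0,0,-0.003,-15,0.03],[0,0,-0.003,-21,0.03],[0,0,-0.003,-27,0.03],[0,0,-0.003,-33,0.03],[0,0,-0.003,-39,0.03],[0,0,-0.003,-45,0.03],[0,0,-0.003,-51,0.03],[0,0,-0.003,-57,0.03],[0,0,-0.003,-63,0.03],[0,0,-0.003,-69,0.03],[0,0,-0.001,-73,0.03],[0,0,-0.001,-73,0.03],[0,0,-0.001,-73,0.03],[0,0,-0.001,-73,0.03]],
  ],
)

```text
time_s: 26.77
ee_pos: [446.8, 101.7, 113.7]
ee_rot: [180.0, -0.1, -156.9]
force: [-0.7, -0.1, 3.3]
gripper_width: 35.4
```

Request:
jog_arm(
  deltas=[
    [[0,0,0,-3,0.03],[0,0,0,-6,0.03],[0,0,0,-6,0.03],[0,0,0,-6,0.03]],
  ],
)

```text
time_s: 27.1
ee_pos: [446.8, 101.8, 113.4]
ee_rot: [180.0, -0.1, -151.0]
force: [0.4, 0.6, -0.6]
gripper_width: 35.7
```

Request:
jog_arm(
  deltas=[
    [[0,0,0.001,0,0.03],[0,0,0.002,0,0.03],[0,0,0.003,0,0.03],[0,0,0.003,0,0.03]],
  ],
)

```text
time_s: 27.43
ee_pos: [446.9, 101.8, 110.5]
ee_rot: [180.0, -0.1, -151.0]
force: [0.2, -0.0, -0.2]
gripper_width: 35.7
```

Request:
jog_arm(
  deltas=[
    [[0,0,0.001,0,0.03],[0,0,0.002,0,0.03],[0,0,0.003,0,0.03],[0,0,0.004,0,0.03],[0,0,0.004,0,0.03],[0,0,0.004,0,0.03]],
  ],
)

```text
time_s: 27.93
ee_pos: [447.2, 101.8, 106.9]
ee_rot: [180.0, -0.0, -150.9]
force: [-0.4, 0.8, -1.2]
gripper_width: 35.8
```

Request:
jog_arm(
  deltas=[
    [[0,0,0.001,0,0.03],[0,0,0.0015,0,0.03],[0,0,0.002,0,0.03],[0,0,0.002,0,0.03],[0,0,0.002,0,0.03]],
  ],
)

```text
time_s: 28.35
ee_pos: [447.4, 101.9, 105.0]
ee_rot: [-180.0, 0.0, -150.9]
force: [-0.7, -0.4, 0.3]
gripper_width: 36.1
```

Request:
jog_arm(
  deltas=[
    [[0,0,0.0005,0,0.03],[0,0,0.001,0,0.03],[0,0,0.001,0,0.03],[0,0,0.001,0,0.03]],
  ],
)

```text
time_s: 28.68
ee_pos: [447.5, 101.9, 104.6]
ee_rot: [-180.0, 0.0, -150.9]
force: [-0.7, -0.6, 4.3]
gripper_width: 35.3
```

Request:
jog_arm(
  deltas=[
    [[0,0,-0.0005,3,0.03],[0,0,-0.0005,8,0.03],[0,0,-0.0005,13,0.03],[0,0,-0.0005,18,0.03],[0,0,-0.0005,23,0.03],[0,0,-0.0005,28,0.03],[0,0,-0.0005,33,0.03],[0,0,-0.0005,38,0.03],[0,0,-0.0005,43,0.03],[0,0,-0.0005,48,0.03],[0,0,-0.0005,53,0.03],[0,0,-0.0005,58,0.03],[0,0,-0.0005,60,0.03],[0,0,-0.0005,60,0.03],[0,0,-0.0005,60,0.03]],
  ],
)

```text
time_s: 29.93
ee_pos: [447.4, 102.1, 104.6]
ee_rot: [180.0, -0.0, 149.1]
force: [-1.0, 1.1, 2.0]
gripper_width: 35.6
```

Run:
```python
from h import *
print(env.state()['torque'])
f=env.grab_frame('wrist');crop(f[:,:,::-1],150,120,360,290,3.6,'pics/n1.png')
```

```text
[ 0.28982737  0.07479109 -0.01013132]
```

View pics/n1.png

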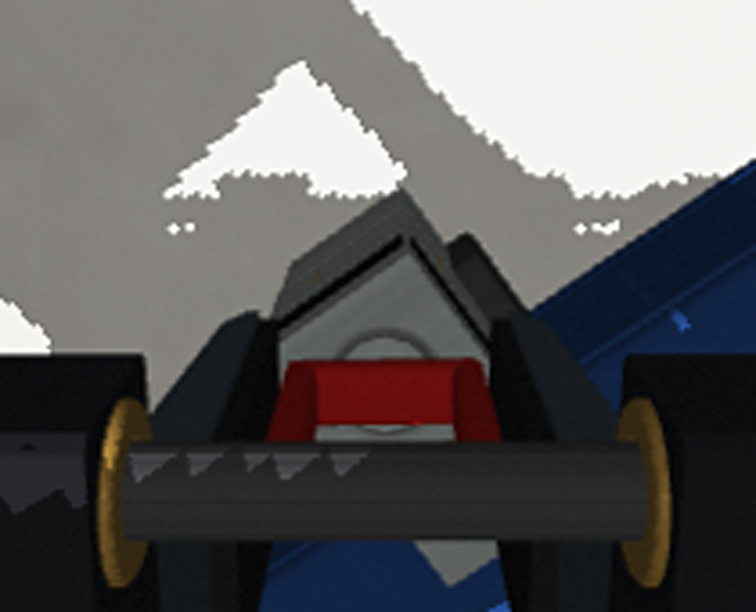

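Request:
jog_arm(
  deltas=[
    [[0,0,0,4,0.03],[0,0,0,8,0.03],[0,0,0,11,0.03],[0,0,0,11,0.03],[0,0,0,11,0.03]],
  ],
)

```text
time_s: 30.4
ee_pos: [447.4, 102.1, 104.6]
ee_rot: [180.0, -0.0, 138.1]
force: [-0.5, 1.9, 2.1]
gripper_width: 35.5
```

Run:
```python
from h import *
print(env.state()['torque'])
f=env.grab_frame('wrist');crop(f[:,:,::-1],150,120,360,290,3.6,'pics/n2.png')
f=env.grab_frame('scene');crop(f[:,:,::-1],150,120,250,220,6,'pics/n3.png')
```

```text
[0.34283348 0.0768833  0.0193998 ]
```

View pics/n2.png

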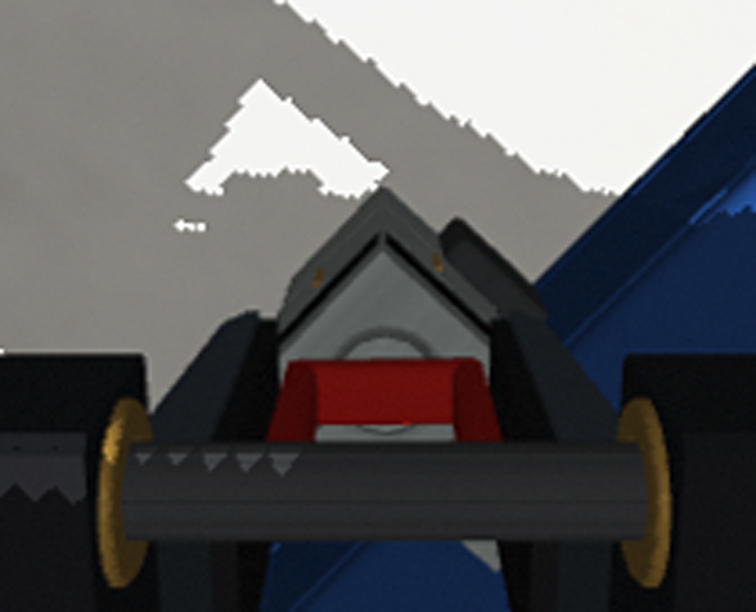

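View pics/n3.png

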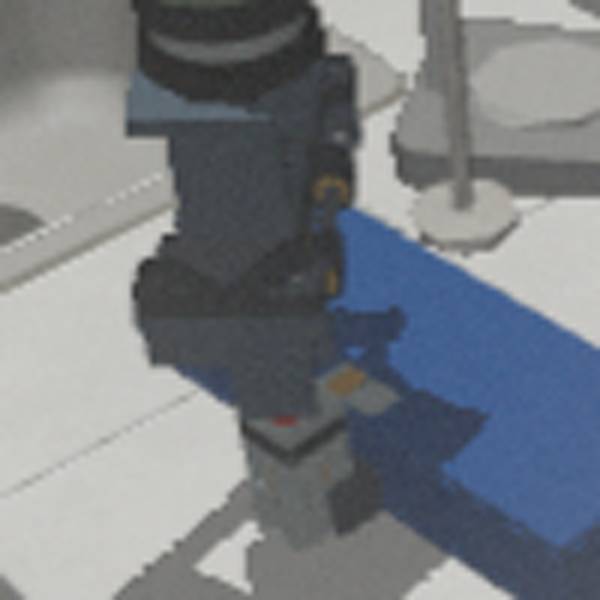

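Request:
jog_arm(
  deltas=[
    [[0,0,0,3,0.03],[0,0,0,6,0.03],[0,0,0,6,0.03],[0,0,0,6,0.03]],
  ],
)

```text
time_s: 30.83
ee_pos: [447.5, 102.0, 104.6]
ee_rot: [180.0, 0.0, 132.2]
force: [0.2, 2.9, 3.5]
gripper_width: 35.8
```

Run:
```python
from h import *
print(env.state()['torque'],env.state()['force'])
```

```text
[0.56101522 0.08949671 0.31076529] [0.24354438 2.90433864 3.54083852]
```

Request:
jog_arm(
  deltas=[
    [[0,0,0,2,0.03],[0,0,0,4,0.03],[0,0,0,5,0.03],[0,0,0,5,0.03]],
  ],
)

```text
time_s: 31.17
ee_pos: [447.6, 101.9, 104.6]
ee_rot: [180.0, 0.0, 127.2]
force: [-0.1, 3.1, 2.8]
gripper_width: 36.0
```

Run:
```python
from h import *
print(env.state()['torque'],env.state()['force'])
f=env.grab_frame('wrist');crop(f[:,:,::-1],150,120,360,290,3.6,'pics/n4.png')
f=env.grab_frame('scene');crop(f[:,:,::-1],150,120,250,220,6,'pics/n5.png')
```

```text
[ 0.46755723 -0.00393404  0.95434243] [-0.05518166  3.09546167  2.84654971]
```

View pics/n4.png

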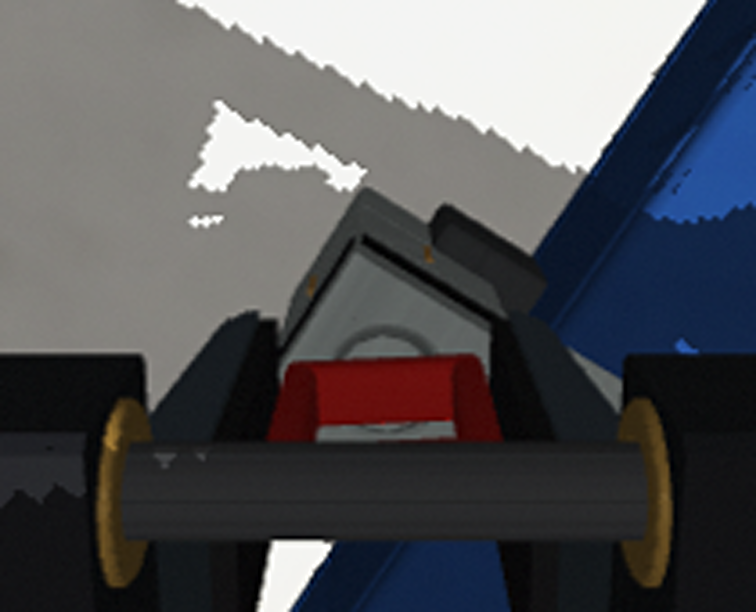

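View pics/n5.png

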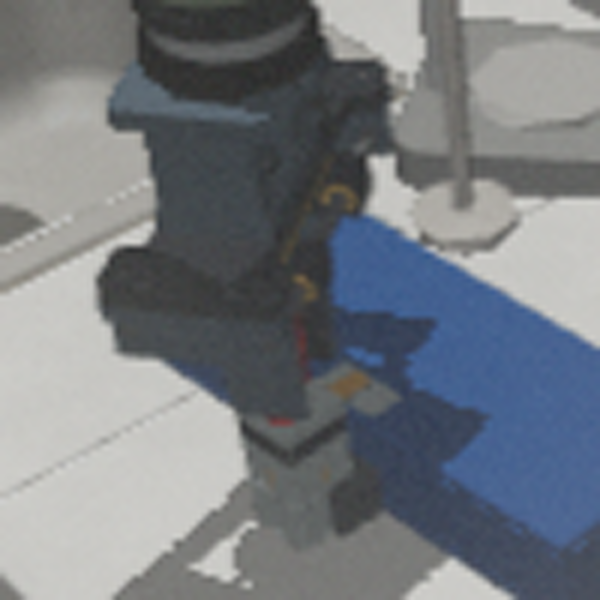

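Request:
jog_arm(
  deltas=[
    [[0,0,0,-3,0.03],[0,0,0,-7,0.03],[0,0,0,-7,0.03],[0,0,-0.004,-7,0.03],[0,0,-0.01,-7,0.03],[0,0,-0.018,-7,0.03],[0,0,-0.026,-7,0.03],[0,0,-0.036,-7,0.03],[0,0,-0.05,-7,0.03],[0,0,-0.07,-7,0.03],[0,0,-0.095,-7,0.03],[0,0,-0.105,-7,0.03],[0,0,-0.105,-7,0.03]],
  ],
)

```text
time_s: 32.35
ee_pos: [448.2, 101.6, 212.5]
ee_rot: [179.8, 0.2, 134.0]
force: [-0.0, 0.6, -0.7]
gripper_width: 35.7
```

Run:
```python
from h import *
s=env.state();print(s['torque'],s['ee_pos'],s['qpos'])
f=env.grab_frame('wrist');cv2.imwrite('pics/o1.png',f[:,:,::-1])
f=env.grab_frame('scene');crop(f[:,:,::-1],120,80,280,220,5,'pics/o2.png')
```

```text
[-0.09157119 -0.02746648 -0.013164  ] [448.17810964 101.64352452 212.47370354] [ 1.13730682e+01  8.56694024e+00  1.05701435e+02 -4.57594400e-02
  6.54670155e+01 -3.26412602e+01]
```

View pics/o1.png

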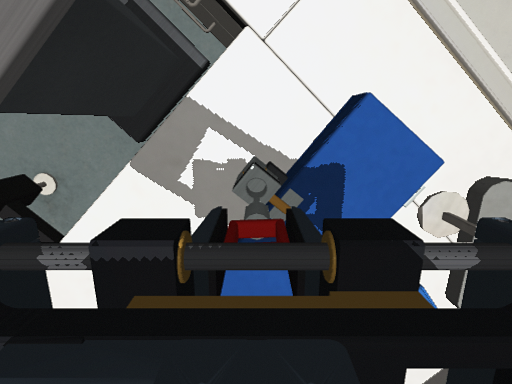

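View pics/o2.png

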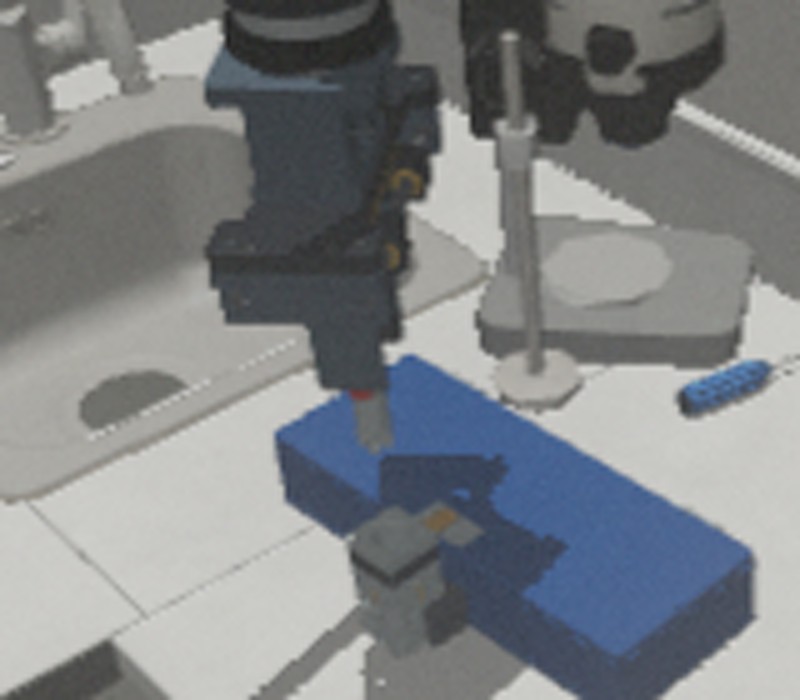

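```bash
python3 plan.py 470 -291 205 178
```

```text
t 32.45 pos [446.6 101.4 209.5] rot [-179.9   -0.   134. ] w 35.6 F [-0.1 -0.4 -0.8]
[-0.2984, -0.256, 0.0045] -44.0
```

Request:
jog_arm(
  deltas=[
    [[-0.02,-0.017,0.004,-4,0.03],[-0.045,-0.038,0.004,-8,0.03],[-0.07,-0.06,0.004,-12,0.03],[-0.095,-0.081,0.004,-16,0.03],[-0.12,-0.103,0.004,-20,0.03],[-0.145,-0.124,0.004,-24,0.03],[-0.17,-0.146,0.004,-28,0.03],[-0.195,-0.167,0.004,-32,0.03],[-0.22,-0.189,0.004,-36,0.03],[-0.245,-0.21,0.004,-40,0.03],[-0.27,-0.232,0.004,-44,0.03],[-0.29,-0.249,0.004,-44,0.03],[-0.298,-0.256,0.0045,-44,0.03],[-0.298,-0.256,0.0045,-44,0.03],[-0.298,-0.256,0.0045,-44,0.03],[-0.298,-0.256,0.0045,-44,0.03]],
  ],
)

```text
time_s: 33.78
ee_pos: [470.0, -288.7, 204.3]
ee_rot: [179.9, -0.1, 178.1]
force: [0.2, 0.5, -0.5]
gripper_width: 35.7
```

```bash
python3 plan.py 478 -291 161 178
python3 - <<'E'
from h import *
p=cam('wrist');f=env.grab_frame('wrist');g=f[:,:,::-1].copy()
q=proj('wrist',[(529.6,-293,163),(540,-293.4,150),(600,-295.4,150),(631.5,-296.4,150),(631.5,-296.4,0)],p);print(q)
for u in q: cv2.circle(g,tuple(int(v) for v in u),2,(0,255,0),-1)
cv2.imwrite('pics/p1.png',g)
f=env.grab_frame('scene');crop(f[:,:,::-1],270,140,430,280,5,'pics/p2.png')
f=env.grab_frame('top');crop(f[:,:,::-1],290,130,400,240,5.4,'pics/p3.png')
E
```

```text
t 33.78 pos [ 470.  -288.7  204.3] rot [ 1.799e+02 -1.000e-01  1.781e+02] w 35.7 F [ 0.2  0.5 -0.5]
[-0.0081, -0.002, 0.0433] 0.1
[[253.85759883 294.31689998]
 [253.90361414 296.48252263]
 [253.89997131 358.37287941]
 [253.9546703  388.09242628]
 [254.67536886 291.9033466 ]]
```

View pics/p1.png

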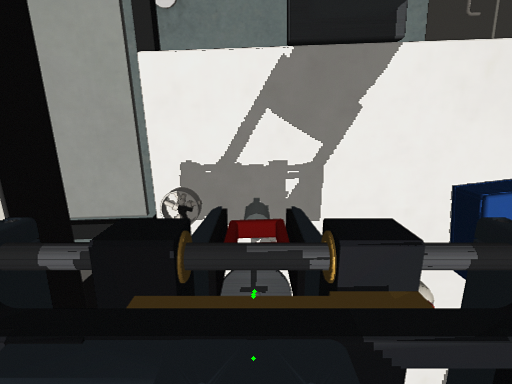

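View pics/p2.png

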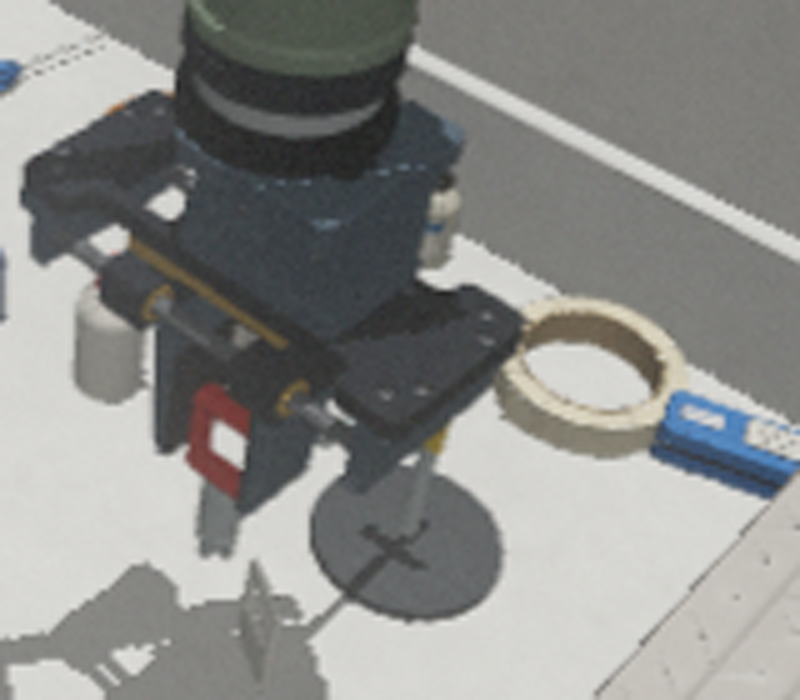

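View pics/p3.png

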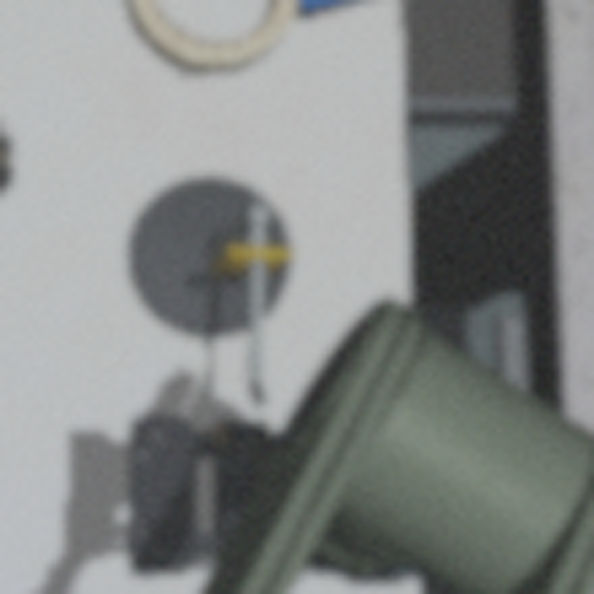

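Request:
jog_arm(
  deltas=[
    [[0.025,0,-0.02,0,0.03],[0.06,0,-0.04,0,0.03],[0.09,0,-0.055,0,0.03],[0.1,0,-0.055,0,0.03],[0.1,0,-0.055,0,0.03],[0.1,0,-0.055,0,0.03],[0.1,0,-0.055,0,0.03]],
  ],
)

```text
time_s: 34.52
ee_pos: [371.4, -286.6, 259.2]
ee_rot: [180.0, -0.0, 178.1]
force: [0.6, 0.1, -1.8]
gripper_width: 35.7
```

```bash
python3 plan.py 478 -291 161 178
python3 - <<'E'
from h import *
p=cam('wrist');f=env.grab_frame('wrist');g=f[:,:,::-1].copy()
q=proj('wrist',[(529.6,-293,163),(540,-293.4,150),(600,-295.4,150)],p);print(q)
for u in q: cv2.circle(g,tuple(int(v) for v in u),1,(0,255,0),-1)
crop(g,150,90,360,250,3.7,'pics/q1.png')
crop(f[:,:,::-1],226,150,286,195,12,'pics/q2.png')
s=env.state();print(p[0]['xyz'],s['ee_pos'],s['ee_rot'])
f=env.grab_frame('scene');crop(f[:,:,::-1],310,180,420,280,7,'pics/q3.png')
print(env.look_for('scene','hook'),env.look_for('scene','tag_eye'))
E
```

```text
t 34.52 pos [ 371.4 -286.6  259.2] rot [180.   -0.  178.1] w 35.7 F [ 0.6  0.1 -1.8]
[-0.1067, -0.0009, 0.0982] 0.1
[[255.46777782 348.56106445]
 [255.43686943 347.54269205]
 [255.36111947 392.49850764]]
[ 303.78938926 -285.12166414  413.87259462] [ 371.52252148 -286.64262639  259.06608453] [ 1.79940752e+02 -3.00801355e-02  1.78112023e+02]
[{'xyz': [626.7, -295.3, 8.0], 'conf': 0.88}] [{'xyz': [609.8, -301.7, 129.8], 'conf': 0.63}]
```

View pics/q1.png

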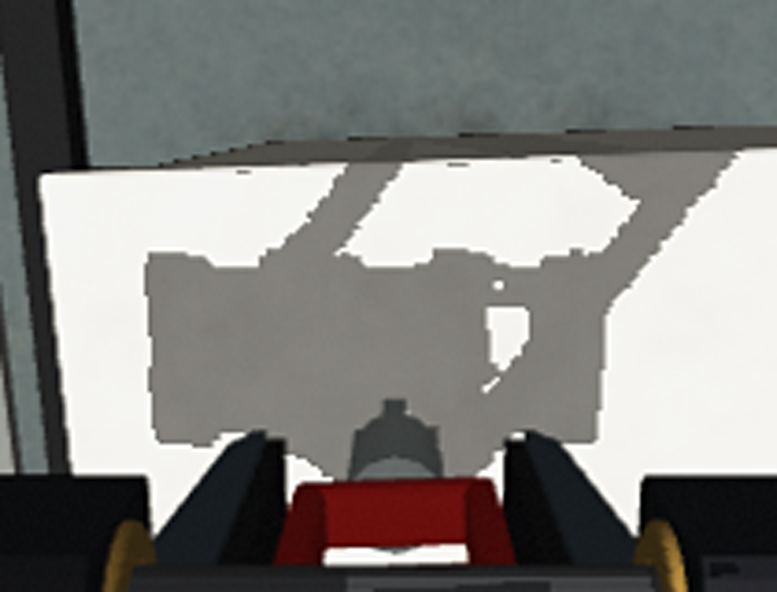

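View pics/q3.png

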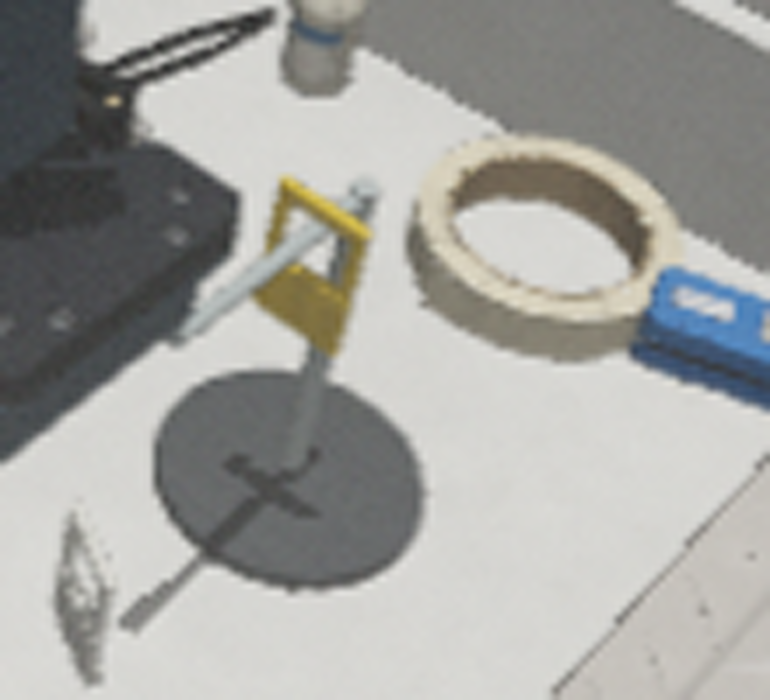

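Request:
jog_arm(
  deltas=[
    [[-0.03,0,0,0,0.03],[-0.07,0,0,0,0.03],[-0.11,-0.001,0,0,0.03],[-0.145,-0.001,0,0,0.03],[-0.168,-0.001,0,0,0.03],[-0.168,-0.001,0,0,0.03],[-0.168,-0.001,0,0,0.03],[-0.168,-0.001,0,0,0.03]],
  ],
)

```text
time_s: 35.38
ee_pos: [538.0, -293.4, 259.1]
ee_rot: [180.0, -0.1, 178.1]
force: [-0.1, 0.0, -0.5]
gripper_width: 35.7
```

```bash
python3 plan.py 478 -291 161 178
python3 - <<'E'
from h import *
p=cam('wrist');f=env.grab_frame('wrist');g=f[:,:,::-1].copy()
q=proj('wrist',[(529.6,-293,163),(540,-293.4,150),(600,-295.4,150)],p);print(q)
for u in q: cv2.circle(g,tuple(int(v) for v in u),1,(0,255,0),-1)
crop(g,180,150,340,260,4.8,'pics/r1.png')
E
```

```text
t 35.38 pos [ 538.  -293.4  259.1] rot [ 1.800e+02 -1.000e-01  1.781e+02] w 35.7 F [-0.1  0.  -0.5]
[0.06, 0.0004, 0.0981] 0.1
[[257.10418426 190.25821977]
 [256.98117965 197.90378449]
 [256.83953486 256.81625327]]
```

View pics/r1.png

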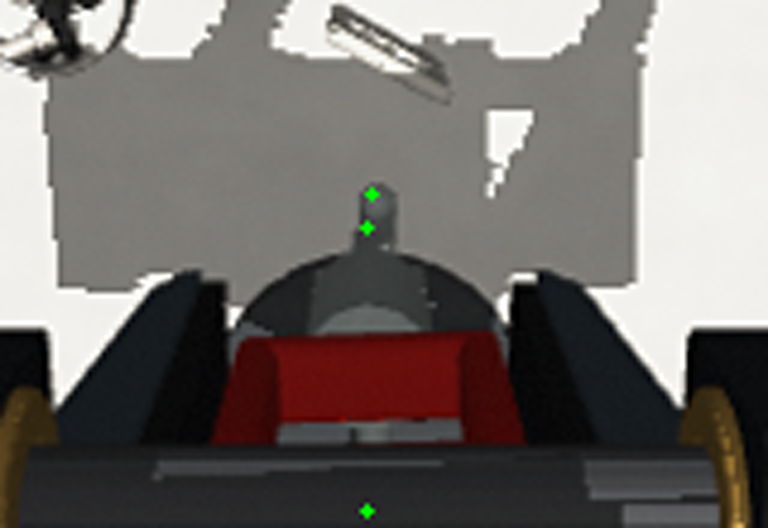

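Request:
jog_arm(
  deltas=[
    [[0.025,0,0,0,0.03],[0.05,0,0,0,0.03],[0.062,0,0,0,0.03],[0.062,0,0.02,0,0.03],[0.062,0,0.05,0,0.03],[0.062,0,0.08,0,0.03],[0.062,0,0.095,0,0.03],[0.062,0,0.098,0,0.03],[0.062,0,0.098,0,0.03],[0.062,0,0.098,0,0.03],[0.062,0,0.098,0,0.03]],
  ],
)

```text
time_s: 36.35
ee_pos: [477.4, -292.2, 163.7]
ee_rot: [-179.9, 0.2, 178.0]
force: [0.2, -0.6, -0.4]
gripper_width: 36.0
```

```bash
python3 plan.py 575 -293.5 161 178
python3 - <<'E'
from h import *
f=env.grab_frame('scene');crop(f[:,:,::-1],290,150,410,270,6,'pics/s1.png')
print(proj('scene',[(478,-291,92+48),(478,-291,92+78),(529.6,-292,150),(529.6,-292,163)]))
E
```

```text
t 36.35 pos [ 477.4 -292.2  163.7] rot [-179.9    0.2  178. ] w 36.0 F [ 0.2 -0.6 -0.4]
[-0.0976, 0.002, 0.0027] 0.0
[[316.28580666 245.88848799]
 [317.81251513 236.60264007]
 [332.3587519  230.33842607]
 [333.1779539  226.29951662]]
```

View pics/s1.png

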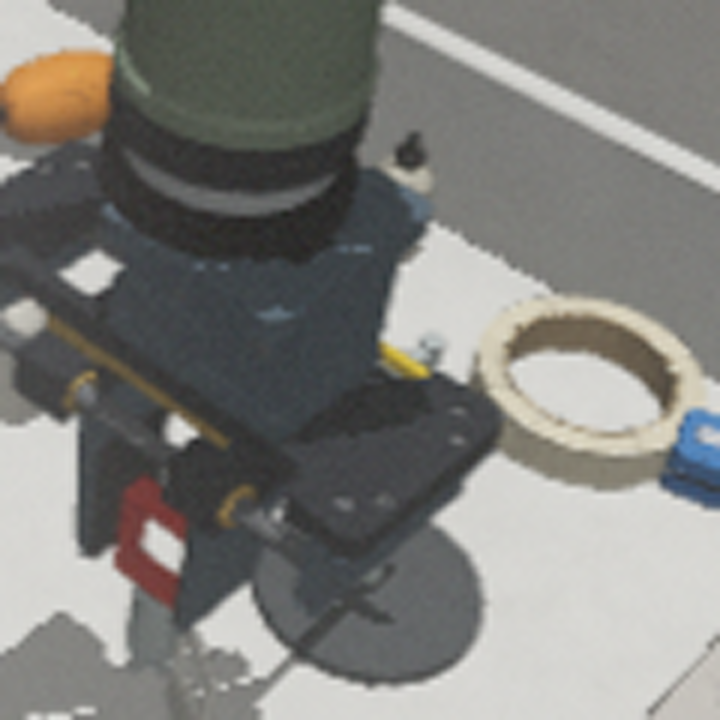

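Request:
jog_arm(
  deltas=[
    [[-0.01,0.001,0.002,0,0.03],[-0.02,0.001,0.002,0,0.03],[-0.03,0.001,0.002,0,0.03],[-0.038,0.001,0.002,0,0.03],[-0.046,0.001,0.002,0,0.03],[-0.054,0.001,0.002,0,0.03],[-0.06,0.001,0.002,0,0.03],[-0.06,0.001,0.002,0,0.03]],
  ],
)

```text
time_s: 37.07
ee_pos: [537.9, -292.6, 159.6]
ee_rot: [-180.0, 0.0, 178.1]
force: [-0.2, 0.8, -0.2]
gripper_width: 35.6
```

```bash
python3 plan.py 570 -293.5 161 178
python3 - <<'E'
from h import *
f=env.grab_frame('scene');crop(f[:,:,::-1],290,150,410,270,6,'pics/s2.png')
f=env.grab_frame('wrist');crop(f[:,:,::-1],180,150,340,260,4.8,'pics/s3.png')
f=env.grab_frame('top');crop(f[:,:,::-1],300,150,380,230,7,'pics/s4.png')
E
```

```text
t 37.07 pos [ 537.9 -292.6  159.6] rot [-180.     0.   178.1] w 35.6 F [-0.2  0.8 -0.2]
[-0.0321, 0.0001, -0.0014] 0.1
```

View pics/s2.png

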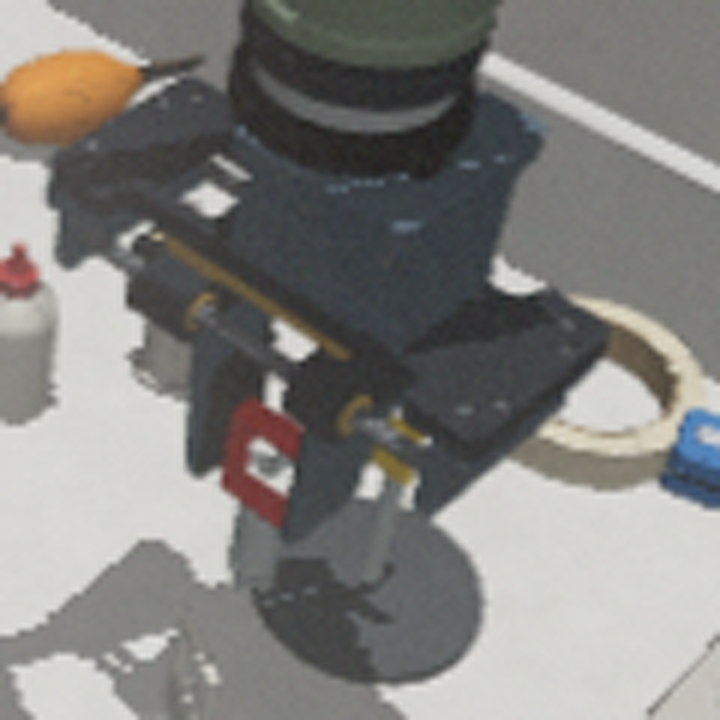

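View pics/s3.png

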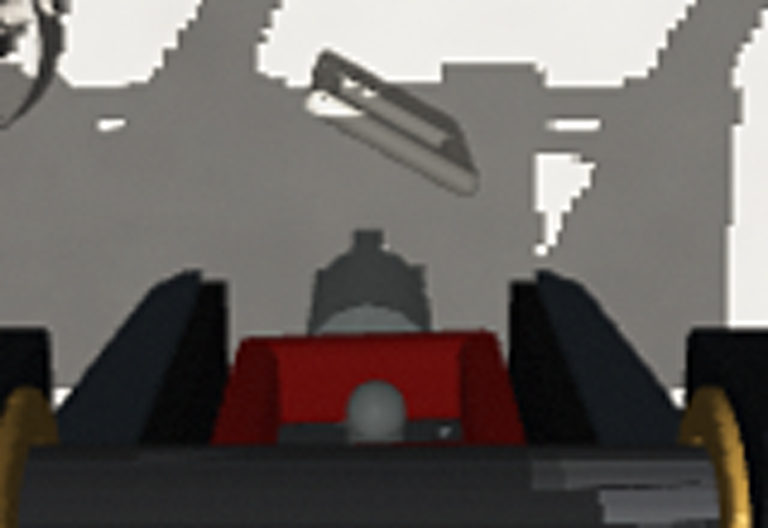

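Request:
jog_arm(
  deltas=[
    [[-0.01,0,0,0,0.03],[-0.02,0,0,0,0.03],[-0.028,0,0,0,0.03],[-0.032,0,0,0,0.03],[-0.032,0,0.004,0,0.03],[-0.032,0,0.008,0,0.03],[-0.032,0,0.012,0,0.03],[-0.032,0,0.013,0,0.03],[-0.032,0,0.013,0,0.03]],
  ],
)

```text
time_s: 37.97
ee_pos: [568.0, -293.5, 146.4]
ee_rot: [180.0, -0.1, 178.1]
force: [0.1, -0.1, -1.1]
gripper_width: 35.5
```

Request:
jog_arm(
  deltas=[
    [[0,0,0.001,0,0.03],[0,0,0.002,0,0.03],[0,0,0.002,0,0.03],[0,0,0.002,0,0.03]],
  ],
)

```text
time_s: 38.3
ee_pos: [568.4, -293.7, 145.9]
ee_rot: [-180.0, 0.0, 178.1]
force: [-2.4, 0.2, 6.3]
gripper_width: 35.8
```

Request:
jog_arm(
  deltas=[
    [[0,0,-0.001,0,0.03],[0,0,-0.001,0,0.03],[0,0,-0.001,0,0.038],[0,0,-0.001,0,0.04],[0,0,-0.001,0,0.044],[0,0,-0.001,0,0.05],[0,0,-0.001,0,0.055],[0,0,-0.001,0,0.06],[0,0,-0.001,0,0.06]],
  ],
  grip_force=5,
)

```text
time_s: 39.05
ee_pos: [568.5, -293.6, 145.9]
ee_rot: [180.0, -0.0, 178.1]
force: [-0.8, -0.0, -0.4]
gripper_width: 59.7
```

Run:
```python
from h import *
f=env.grab_frame('scene');crop(f[:,:,::-1],290,150,410,270,6,'pics/t1.png')
f=env.grab_frame('wrist');crop(f[:,:,::-1],150,130,360,290,3.7,'pics/t2.png')
```

```text
(no output)
```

View pics/t1.png

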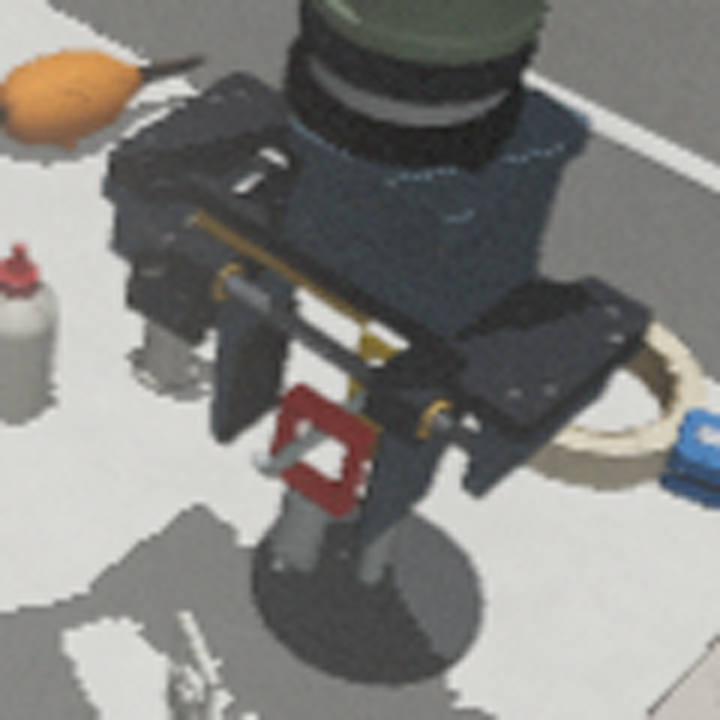

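View pics/t2.png

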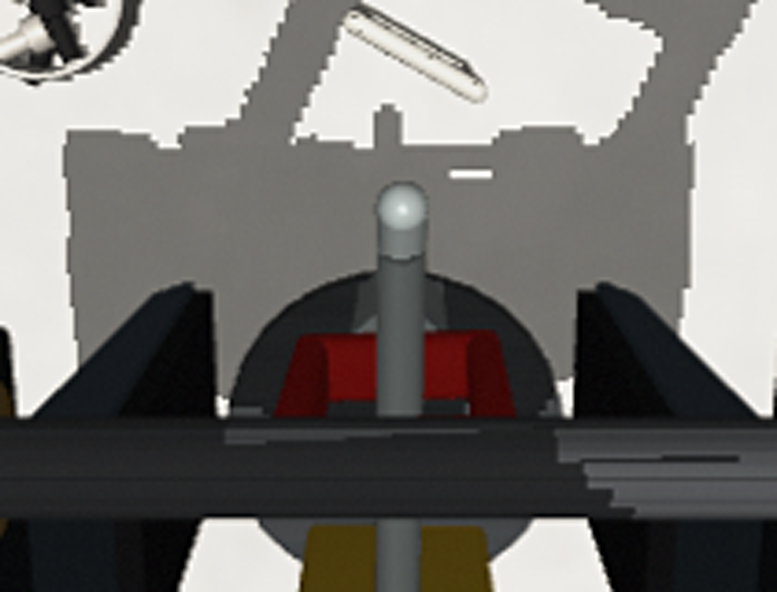

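Request:
jog_arm(
  deltas=[
    [[0,0,0,0,0.07],[0,0,-0.008,0,0.075],[0,0,-0.025,0,0.075],[0,0,-0.05,0,0.075],[0,0,-0.08,0,0.075],[0,0,-0.11,0,0.075],[0.03,0,-0.14,0,0.075],[0.07,0,-0.15,0,0.075],[0.11,0,-0.15,0,0.075],[0.14,0,-0.15,0,0.075],[0.14,0.04,-0.15,0,0.075],[0.14,0.08,-0.15,0,0.075],[0.14,0.12,-0.15,0,0.075],[0.14,0.15,-0.15,0,0.075],[0.14,0.15,-0.15,0,0.075],[0.14,0.15,-0.15,0,0.075]],
  ],
)

```text
time_s: 40.48
ee_pos: [433.7, -138.0, 296.9]
ee_rot: [-180.0, 0.1, 178.2]
force: [-0.4, -0.6, 0.2]
gripper_width: 75.1
```

Run:
```python
from h import *
f=env.grab_frame('scene');cv2.imwrite('pics/u0.png',f[:,:,::-1]);crop(f[:,:,::-1],290,150,410,270,6,'pics/u1.png');crop(f[:,:,::-1],150,110,290,230,5,'pics/u2.png')
f=env.grab_frame('top');crop(f[:,:,::-1],140,140,380,260,3.3,'pics/u3.png');crop(f[:,:,::-1],180,200,230,250,12,'pics/u4.png')
```

```text
(no output)
```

View pics/u1.png

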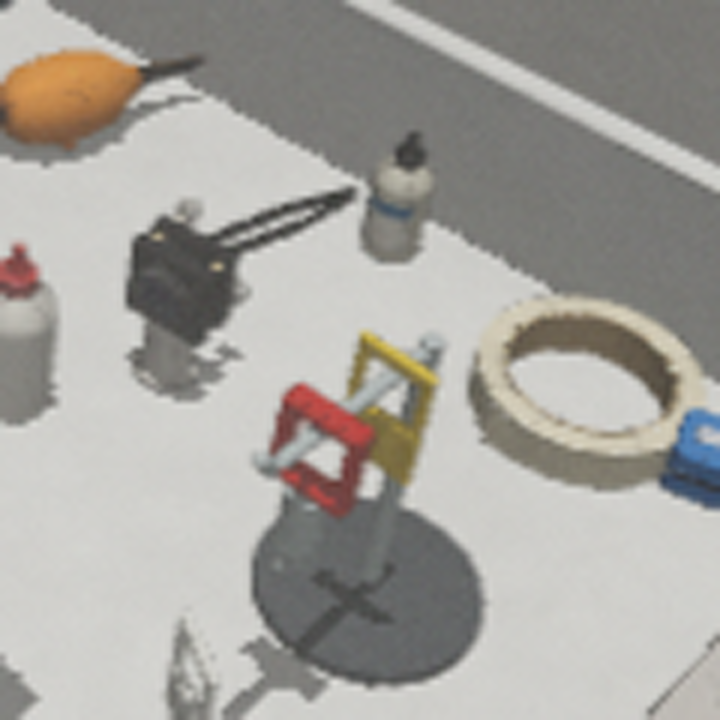

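View pics/u2.png

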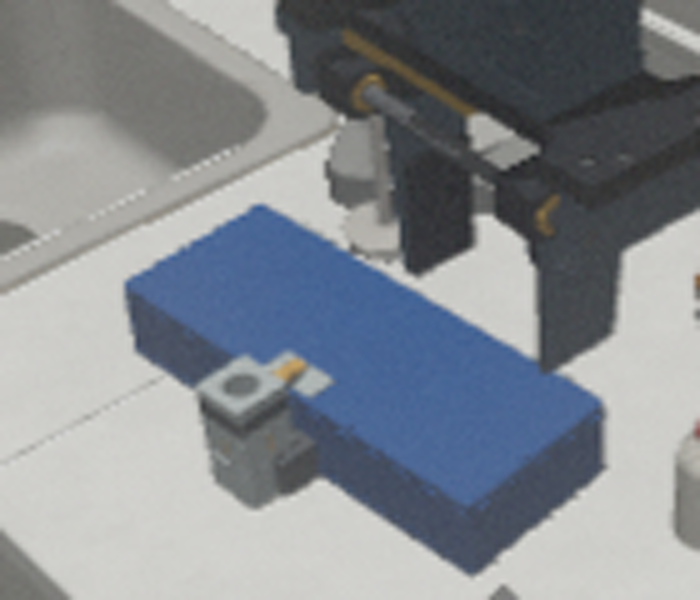

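View pics/u3.png

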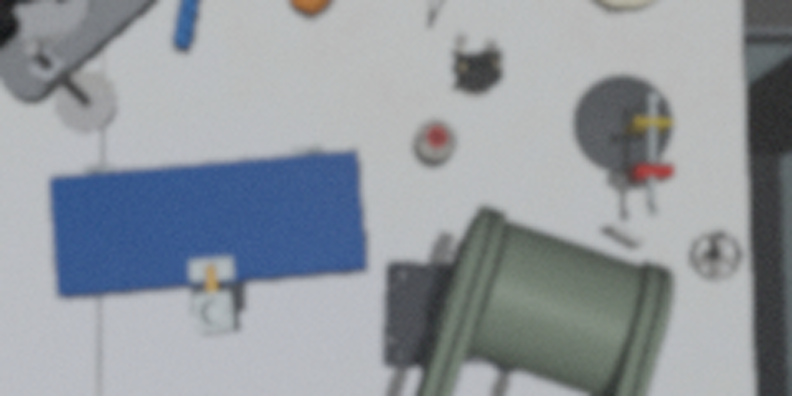

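View pics/u4.png

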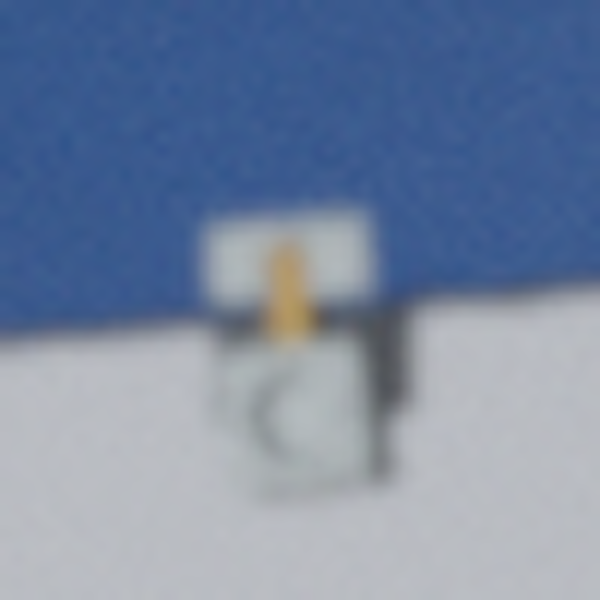

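Request:
jog_arm(
  deltas=[
    [[0,0,0,0,0.075],[0,0,0,0,0.075],[0,0,0,0,0.075],[0,0,0,0,0.075],[0,0,0,0,0.075],[0,0,0,0,0.075],[0,0,0,0,0.075],[0,0,0,0,0.075],[0,0,0,0,0.075],[0,0,0,0,0.075],[0,0,0,0,0.075],[0,0,0,0,0.075]],
  ],
)

```text
time_s: 41.58
ee_pos: [433.6, -139.0, 296.0]
ee_rot: [180.0, 0.0, 178.1]
force: [-0.4, -0.3, -0.1]
gripper_width: 74.8
```

Run:
```python
from h import *
a=cv2.imread('pics/u0.png').astype(int)[150:270,290:410]
f=env.grab_frame('scene')[:,:,::-1];b=f.astype(int)[150:270,290:410]
d=np.abs(a-b).sum(2);print('changed px',(d>90).sum(),d.max())
print(env.job_done())
```

```text
changed px 17 247
the job is handed in; nothing more can be done
None
```

I completed every step of the task and handed the job in at about 42 s. `job_done` reports no verdict, so this rests on my own checks.

- **Samples:** One gel box, the dish and the card were on the counter; I saw no second gel box. I placed all three in the case. The first grasp of the card missed because the fingers closed too high; the second, lower one held. The last picture before the lid closed shows all three inside. I could not look inside after that.
- **Lid:** I shut it and pressed it with about 24 N. Later pictures show it flat.
- **Lock:** The keyway was about 24° counterclockwise from where the key stood. The key sank about 12 mm with almost no force. I turned it clockwise until the torque rose sharply, to about 0.95 N m. The top view shows the cam pointing over the lid.
- **Key and tag:** The key hangs by its eye about 60 mm out from the post, in front of the yellow tag, which still hangs there. The robot is clear of everything. The bottle, screw pot and mount look to be where they started.
- **Disagreement between checks:** The wrist camera put the lock tower about 4 mm to the left of the fit from the other two cameras. I went by the wrist camera, and the key was gripped without side force.
- **At rest:** Two pictures of the hook area about 1 s apart differed in only 17 pixels, which I took as noise, so I count the key as at rest.

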